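Take the grease-filter cassette out of a downdraft hob

TASK

Strip the hob's extractor for washing: lift the two iron grids off its slot by their bars and set them down, without dropping them, side by side on the low draining shelf, in one straight row along it, square to the shelf, bars across it, with no more than a finger's width between them. Then pinch the two side catches of the filter cassette in the slot together and lift it straight out, keeping it level. Finish while still holding the cassette by its pinched catches, a hand's breadth above the slot, and leave the saucepan, the bottle and the brush where they are.

Things in the scene. Friction and masses are not known exactly. Their poses are not given: they have to be found in the camera images.
- hob: black glass hob, 510 (x) by 580 mm (y), fixed, glass top 6 mm above the worktop, an extractor slot in its middle, long side along x. Origin: slot centre at worktop level; z up. Two grids lie flush with the glass in a 268 by 128 mm recess with its ledge 2 mm below the origin. Below them the slot is open 258 by 118 mm to 45 mm below the origin, then 255 by 100 mm down to its floor.
- slot_floor (a point): centre of the slot's floor, 100 mm below the hob's origin, on which the cassette stands. At the middle of each long slot wall a steel keeper (28 mm wide in x, 63 to 69 mm above this point) juts in to 51 mm from the centre line, over the end of a catch bolt.
- grid_near: slot grid that at first lies nearer the robot: dark cast iron, 132 (x) by 126 mm (y), plate 8 mm thick, about 0.4 kg, loose in its recess with 1 mm play. Origin: centre of its underside; z up. A lifting bar stands across the middle of its top: 80 mm long along the grid's y, 10 mm thick in x, from 8 to 30 mm above the origin.
- grid_far: the other slot grid, same in every way, at first lying farther from the robot. The two cover the whole slot and the catches under them.
- drainer: low draining shelf of sheet steel on four feet, fixed: flat top 300 (x) by 170 mm (y), 30 mm above the worktop. Origin: its centre at worktop level. The row of grids belongs along its x, in the middle of its width, each grid's x axis (either way round) along the shelf's x.
- cassette: grease-filter cassette, a steel box 250 (x) by 96 (y) by 55 mm high, about 0.45 kg (0.35 to 0.65), standing on the slot's floor with 2 mm play, its x and y along the hob's. Origin: centre of its underside; z up. In the middle of its top a fixed black plastic post, 40 (x) by 16 mm (y), its top 91 mm above the origin, stands between the two catches' finger tabs.
- catches (a point): point on the cassette midway between the catches' two black finger tabs, 78 mm above the cassette's origin: pinch here, along the cassette's y. Each tab is 30 mm wide in x, 6 mm thick in y, from 20 mm below to 16 mm above this point. Over their outer faces the tabs measure 48 mm at rest, 32 mm fully pinched.
- catch_left (a joint): how far the tab on the cassette's +y side is pushed in, 0 to 0.008 m; spring 1.5 N at rest, 3.9 N fully in. From the tab's foot a flat steel bolt (14 mm wide, 56 to 61 mm above the cassette's origin) runs out to y = 55.5 mm, under the hob's keeper: the cassette lifts only 2 mm until both bolts are drawn clear, from 0.0045 m on.
- catch_right (a joint): the same for the tab and bolt on the cassette's -y side.
- saucepan: bystander: steel saucepan, 150 mm across, 80 mm high, two loop handles, on the hob's left side. Origin: centre of its underside.
- detergent: bystander: amber detergent bottle, 64 mm across, 200 mm high, standing on the worktop to the right of the shelf. Origin: centre of its underside.
- dish_brush: bystander: round wooden dish brush, 200 mm long, lying bristles up (38 mm high) on the worktop between the robot and the shelf. Origin: middle of its length, on its underside; its length is along its x.
There are look-alikes about, which are no part of the job. What is shaped like the grid_near but yellow is not meant.

How it is judged:
On the way:
1. both grids lie let go in a neat row on the draining shelf (x of grid_near in the frame of drainer between -0.092 and 0.092 m and y of grid_near in the frame of drainer between -0.022 and 0.022 m and z of grid_near in the frame of drainer between 0.027 and 0.034 m and angle between each of grid_near, grid_far's own z axis and vertical below 0.06 rad and angle between the x axis of each of grid_near, grid_far and the x axis of drainer, either way round below 0.14 rad and contact force between the fingers and grid_near below 0.1 N and linear speed of each of grid_near, grid_far below 0.02 m/s and x of grid_far in the frame of drainer between -0.092 and 0.092 m and y of grid_far in the frame of drainer between -0.022 and 0.022 m and z of grid_far in the frame of drainer between 0.027 and 0.034 m and contact force between the fingers and grid_far below 0.1 N and horizontal distance between grid_near and grid_far below 0.157 m), for 0.2 s.
At the end, for the whole second after the job is handed in: Cassette held by the fingers at rest, each catch in >5 mm, underside >50 mm above the glass, within 120 mm of the slot centre, level to 10 deg, off the hob. Both grids flat, let go, on the shelf: centres within 22 mm of its mid-line and 157 mm of each other, within 8 deg of square, overhang <8 mm (all of step 1 and height (world z) of cassette above 0.056 m and horizontal distance between cassette and hob below 0.12 m and angle between cassette's own z axis and vertical below 0.17 rad and value of joint each of catch_left, catch_right above 0.005 m and contact force between the fingers and cassette above 4 N and contact force between cassette and hob below 0.3 N and linear speed of cassette below 0.05 m/s); the arm keeps its last pose, push and grip.
It fails at once if the saucepan, the bottle or the brush was shifted by more than 30 mm (distance of any of saucepan, detergent, dish_brush from where it was at the start of the episode above 0.03 m).
It fails at once if a grid was dropped (out of the fingers and moving at over 0.45 m/s, a fall of about 10 mm) ((contact force between the fingers and grid_near below 0.05 N and linear speed of grid_near above 0.45 m/s) or (contact force between the fingers and grid_far below 0.05 N and linear speed of grid_far above 0.45 m/s)).
It fails at once if the cassette was tipped by more than 20 degrees (angle between cassette's own z axis and vertical above 0.35 rad).
It also fails if it takes over 69 s, if anything falls off the work surface, if the arm or the gripper's body presses on something with over 40 N, if the wrist force passes 120 N, or if a joint passes its speed limit or range.

ROBOT

A 7-joint arm with a two-finger parallel gripper is mounted at the origin on the work surface. World frame = base frame: x ahead of the robot, y to its left, z up, the work surface at z = 0. Lengths are in m, angles in rad, forces in N, time in s.
With the tool pointing down it reaches from about 0.4 to 0.875 m from the base axis. Payload 6.5 kg.
Tool frame: the origin (TCP) lies at the very end of the fingers, on their centre line; the grasp point (between the pads) lies 19 mm behind it; z points along the fingers, x is the direction in which the jaws open and shut, and the axes are right-handed (so a half turn about z gives the same grasp; the last joint's range is limited). The gripper opens to 85 mm and grips with 20 to 120 N. Pads are 22 mm wide; open, the fingers measure 114 mm over their backs; the gripper's body (76 mm by 85 mm) begins 54 mm behind the grasp point. The pads swing forward as they close: fully open they stand 13 mm farther back than shut.
Start: joints at [-0.066, 0.536, -0.004, 1.538, 0.003, 1.067, -0.071], TCP at [0.65, -0, 0.192] pointing down, gripper open.
Joint ranges: [-2.7, 2.7], [-0.37, 2.16], [-1.27, 1.26], [0.24, 2.4], [-1.31, 4.45], [0.19, 1.91], [-2.76, 2.76]. Speed limits (rad/s): [2.39, 2.39, 3.14, 3.14, 3.14, 3.14, 3.14].

INTERFACE

Orientations are given as a 3x3 rotation matrix whose columns are the frame's x, y, z axes.
In Python, from cell import ctrl gives the robot as it stands.
- The arm moves only by the tool carry_out, never from a script. Its argument "deltas" is a list of rows, each an object of numbers: "dx", "dy", "dz": the shift along the world's x, y, z in mm; "rx", "ry", "rz": the turn, a rotation vector about the world's x, y, z in rad; "claw": the finger opening in mm, from 0 to 85.4. A call has 1 to 12 rows; each row is the pose to reach, as a shift and turn from the pose measured when the call began; what a row does not reach only later rows make up. A row lasts 1/12 s, in which the tool goes at most 41.7 mm and 7.16 degrees, less where a joint would pass 70% of its speed; a pose out of reach is approached as far as the arm can. A call with a gripper value outside its range is refused whole. The fingers move at their own pace and stop on an object; the grip force is fixed at half the most. Time passes only in rows, so rows that repeat a pose let the fingers close. It gives the time, the measured TCP pose, the force and the opening at its end, in the units of the state.
- ctrl.read_state(): the state, without advancing time (a new reading comes with each control period).
- ctrl.capture(name): name is "scene" or "side" or "wrist"; returns the picture (400x640x3 uint8, red, green, blue); there is no depth.
- ctrl.calibration(name): a dict with "mtx" (3x3 intrinsics, pixels), "R" (3x3) and "t" (3): a world point X has camera coordinates R X + t; the wrist camera has in their place "T_tool_cam" (4x4, takes a point from camera to tool coordinates, whose origin is the TCP and whose axes are the tool frame's). Camera axes: x right, y down, z forward; pixel columns grow to the right and rows downward; lengths in m; the calibration is good to about 2 mm. A picture is of the moment at which its call begins: read the wrist's pose just before it. calibration takes no time and is no camera call.
- ctrl.sign_off(): hands the job in, once; it reports no verdict.
Trained networks look in the newest picture that a camera, given by its name, has taken for a name from the list of things; names that differ only in an ending like _2 or _b are one class to them, and where a whole thing is asked for, a point or a joint stands for the part that bears it (a point fixed in the world has none). Each returns a list of dicts, best first, with "p" (0 to 1); they miss things now and then, are a little off and sometimes report something else, mostly with a low value. They report only what shows in the picture. A call takes as long as a camera call. They do not tell look-alikes from the thing itself.
- ctrl.spot_in(camera, thing): "bbox" ([left, top, right, bottom] in pixels, round what is visible of it).
- ctrl.masks_of(camera, thing): "mask" (400x640 bool, what is visible of it) and "bbox" ([left, top, right, bottom] in pixels, round what is visible of it).
- ctrl.spot_point(camera, thing): "position" ([column, row] in pixels: a listed point, or the origin of a listed thing).
The state is a dict: "t": time; "joint_positions": joint angles; "joint_velocities": joint speeds; "joint_efforts": joint torques, N m; "eef_pos": TCP position; "ee_rot": TCP orientation; "force": force on the tool from outside, world axes, zero at the start; "torque": the same for the moment, N m; "opening": opening from 0.0 (shut) to 1.0 (fully open).
Only numpy, scipy, OpenCV 4.12 (cv2) and the standard library are available. Lean on these libraries where they do the work, as an engineer would, in place of code of your own. Each camera call takes 0.05 s, during which the arm holds its last target.

## Working session

There is one attempt and no reset: what is moved stays moved. The work goes in short steps, Python scripts to look and compute and a tool call to move; the robot and the scene stay as the last step left them, time stands still between calls to the robot, and variables do not carry over. Pictures are saved under pics/ and viewed, and the job is handed in when it is done.

Besides the shell and the picture viewer there is one more tool, called after "Call:" in YAML: its name, and indented under it one key for each argument. carry_out: Moves the arm, as the interface text tells. Its arguments: {"type":"object","properties":{"deltas":{"type":"array"}},"required":["deltas"]}

```bash
ls; mkdir -p pics
python3 - <<'E'
from cell import ctrl
import cv2,numpy as np
s=ctrl.read_state();print(s['t'],s['eef_pos'],s['opening'])
for n in ['scene','side','wrist']:
    im=ctrl.capture(n);cv2.imwrite(f'pics/{n}0.png',im[:,:,::-1])
    c=ctrl.calibration(n);print(n,{k:np.round(v,4).tolist() for k,v in c.items()})
E
```

```text
pics
0.0 [ 6.49271499e-01 -3.94025333e-05  1.91479427e-01] 0.9959982714897757
scene {'mtx': [[436.3828, 0.0, 321.3831], [0.0, 436.3828, 201.4755], [0.0, 0.0, 1.0]], 'R': [[0.7141, 0.7, 0.0023], [0.4195, -0.4254, -0.8019], [-0.5604, 0.5736, -0.5974]], 't': [-0.3802, -0.1552, 1.5645]}
side {'mtx': [[372.7314, 0.0, 319.4719], [0.0, 372.7314, 203.1479], [0.0, 0.0, 1.0]], 'R': [[-0.9387, -0.3448, 0.0057], [-0.248, 0.6634, -0.706], [0.2396, -0.6641, -0.7082]], 't': [0.4777, 0.0837, 1.0529]}
wrist {'mtx': [[276.3644, 0.0, 317.2386], [0.0, 276.3644, 202.1684], [0.0, 0.0, 1.0]], 'T_tool_cam': [[1.0, -0.0, 0.0007, -0.0009], [-0.0002, 0.9481, 0.318, -0.0815], [-0.0007, -0.318, 0.9481, -0.1829], [0.0, 0.0, 0.0, 1.0]]}
```

View pics/scene0.png

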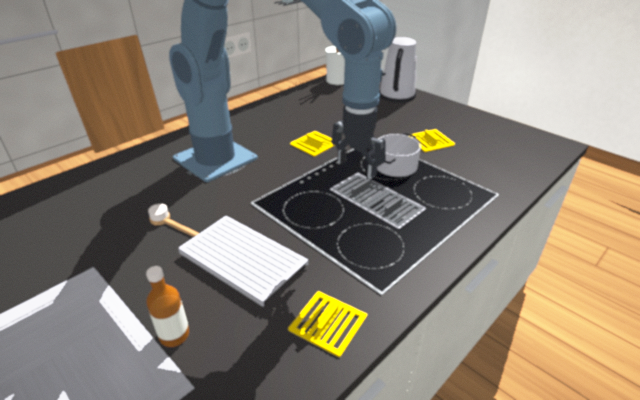

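View pics/side0.png

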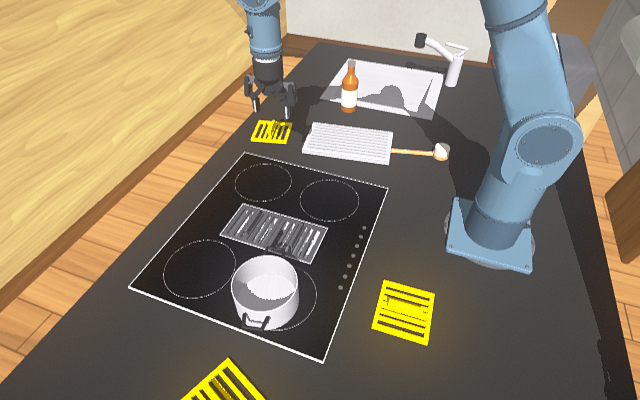

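View pics/wrist0.png

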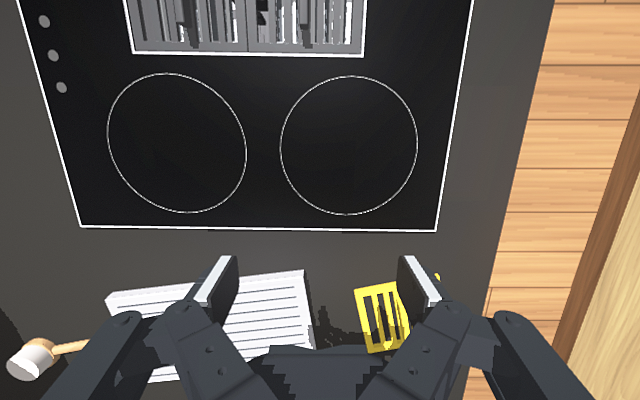

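The dark grids lie in the slot (scene 378,198; side 275,233). Three yellow look-alikes are at scene (314,142), (433,139) and (328,322), so I'm ignoring those. Next: estimate the hob and shelf poses.

```bash
cat > h.py <<'E'
from cell import ctrl
import cv2,numpy as np
def cam(n,s=None):
    c=ctrl.calibration(n)
    K=np.array(c['mtx'])
    if n=='wrist':
        s=s or ctrl.read_state()
        T=np.eye(4);T[:3,:3]=np.array(s['ee_rot']);T[:3,3]=s['eef_pos']
        M=T@np.array(c['T_tool_cam']);R=M[:3,:3].T;t=-R@M[:3,3]
    else: R=np.array(c['R']);t=np.array(c['t'])
    return K,R,t
def px2w(n,px,z,s=None):
    K,R,t=cam(n,s);d=R.T@np.linalg.inv(K)@np.array([px[0],px[1],1.]);o=-R.T@t
    return o+d*(z-o[2])/d[2]
def w2px(n,X,s=None):
    K,R,t=cam(n,s);p=K@(R@np.asarray(X,float).reshape(-1,3).T+t[:,None]);return (p[:2]/p[2]).T
def box(cx,cy,a,lx,ly,z):
    c,s_=np.cos(a),np.sin(a)
    return np.array([[cx+c*u*lx/2-s_*v*ly/2,cy+s_*u*lx/2+c*v*ly/2,z] for u,v in((-1,-1),(1,-1),(1,1),(-1,1))])
E
python3 - <<'E'
from h import *
zs={'hob':0,'grid_near':0,'grid_far':0,'drainer':0,'saucepan':0,'detergent':0,'dish_brush':0}
for n in ['scene','side','wrist']:
    for th,z in zs.items():
        if n=='wrist' and th in('detergent','saucepan'):continue
        r=ctrl.spot_point(n,th)
        print(n,th,[(round(q['p'],2),np.round(q['position']).tolist(),np.round(px2w(n,q['position'],z)[:2],3).tolist()) for q in r[:5]])
E
```

```text
scene hob [(0.63, [375.0, 202.0], [0.574, 0.194])]
scene grid_near [(0.77, [312.0, 145.0], [0.179, 0.31]), (0.72, [428.0, 139.0], [0.464, 0.656]), (0.71, [360.0, 193.0], [0.509, 0.199]), (0.65, [325.0, 326.0], [0.786, -0.248])]
scene grid_far [(0.58, [391.0, 211.0], [0.636, 0.195])]
scene drainer [(0.68, [242.0, 264.0], [0.497, -0.258]), (0.55, [396.0, 164.0], [0.483, 0.424])]
scene saucepan [(0.68, [400.0, 165.0], [0.499, 0.427])]
scene detergent [(0.81, [172.0, 335.0], [0.563, -0.502]), (0.68, [242.0, 264.0], [0.495, -0.259])]
scene dish_brush [(0.75, [176.0, 225.0], [0.231, -0.296])]
side hob [(0.77, [274.0, 232.0], [0.569, 0.207])]
side grid_near [(0.94, [402.0, 311.0], [0.182, 0.325]), (0.85, [273.0, 132.0], [0.779, -0.234]), (0.82, [297.0, 239.0], [0.498, 0.211]), (0.53, [273.0, 231.0], [0.572, 0.206])]
side grid_far [(0.88, [255.0, 227.0], [0.626, 0.211])]
side drainer [(0.61, [351.0, 148.0], [0.478, -0.245])]
side saucepan [(0.56, [266.0, 300.0], [0.496, 0.41]), (0.5, [253.0, 227.0], [0.632, 0.212]), (0.35, [297.0, 238.0], [0.501, 0.205])]
side detergent [(0.69, [354.0, 107.0], [0.548, -0.512])]
side dish_brush [(0.97, [420.0, 152.0], [0.246, -0.309])]
wrist hob []
wrist grid_near [(0.62, [398.0, 312.0], [0.783, -0.237])]
wrist grid_far []
wrist drainer [(0.75, [219.0, 318.0], [0.485, -0.249]), (0.68, [262.0, 21.0], [0.584, 0.18])]
wrist dish_brush [(0.85, [83.0, 342.0], [0.246, -0.299])]
```

Call:
carry_out:
  deltas:
    - {"dx": -15,"dy": 24,"dz": 20}
    - {"dx": -30,"dy": 48,"dz": 40}
    - {"dx": -45,"dy": 72,"dz": 60}
    - {"dx": -60,"dy": 96,"dz": 80}
    - {"dx": -75,"dy": 120,"dz": 100}
    - {"dx": -75,"dy": 120,"dz": 100}
    - {"dx": -75,"dy": 120,"dz": 100}
    - {"dx": -75,"dy": 120,"dz": 100}

```text
$.deltas[0]: bad value
```

Run:
```python
from h import *
import pickle
s=ctrl.read_state();print(s['t'],np.round(s['eef_pos'],4),np.round(s['ee_rot'],4).tolist(),np.abs(s['joint_velocities']).max())
im=ctrl.capture('wrist');cv2.imwrite('pics/wrist1.png',im[:,:,::-1]);pickle.dump(s,open('s1.pkl','wb'))
im=ctrl.capture('scene');cv2.imwrite('pics/scene1.png',im[:,:,::-1])
```

```text
1.1 [0.65   0.     0.1924] [[1.0, 0.0001, -0.0], [0.0001, -1.0, -0.0], [-0.0, 0.0, -1.0]] 0.001847322026605125
```

View pics/wrist1.png

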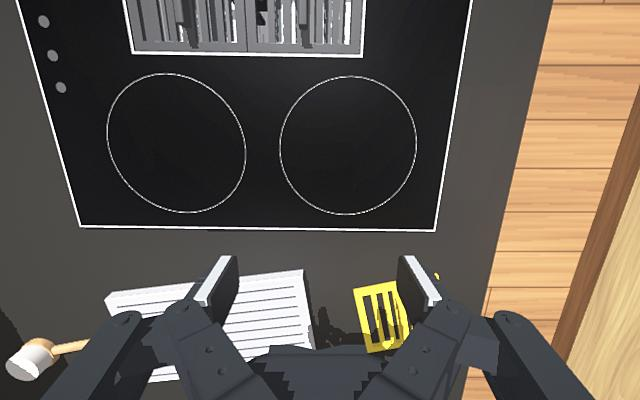

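The call was refused, so each row probably needs all its fields filled in.

Call:
carry_out:
  deltas:
    - {"dx": -15,"dy": 24,"dz": 20,"rx": 0,"ry": 0,"rz": 0,"claw": 85}
    - {"dx": -30,"dy": 48,"dz": 40,"rx": 0,"ry": 0,"rz": 0,"claw": 85}
    - {"dx": -45,"dy": 72,"dz": 60,"rx": 0,"ry": 0,"rz": 0,"claw": 85}
    - {"dx": -60,"dy": 96,"dz": 80,"rx": 0,"ry": 0,"rz": 0,"claw": 85}
    - {"dx": -75,"dy": 120,"dz": 100,"rx": 0,"ry": 0,"rz": 0,"claw": 85}
    - {"dx": -75,"dy": 120,"dz": 100,"rx": 0,"ry": 0,"rz": 0,"claw": 85}
    - {"dx": -75,"dy": 120,"dz": 100,"rx": 0,"ry": 0,"rz": 0,"claw": 85}

```text
t: 1.78
eef_pos: [0.5751, 0.1222, 0.294]
ee_rot: [[1.0, 0.004, 0.003], [0.004, -1.0, 0.001], [0.003, -0.001, -1.0]]
force: [0.6, -0.6, -0.3]
opening: 0.995
```

Run:
```python
from h import *
import pickle
s=ctrl.read_state();print(s['t'],np.round(s['eef_pos'],4),np.round(s['ee_rot'],4).tolist(),np.abs(s['joint_velocities']).max())
im=ctrl.capture('wrist');cv2.imwrite('pics/wrist1.png',im[:,:,::-1]);pickle.dump(s,open('s1.pkl','wb'))
im=ctrl.capture('scene');cv2.imwrite('pics/scene1.png',im[:,:,::-1])
```

```text
1.7833 [0.5751 0.1222 0.294 ] [[1.0, 0.0038, 0.0028], [0.0038, -1.0, 0.0013], [0.0028, -0.0013, -1.0]] 0.0463105999430902
```

View pics/wrist1.png

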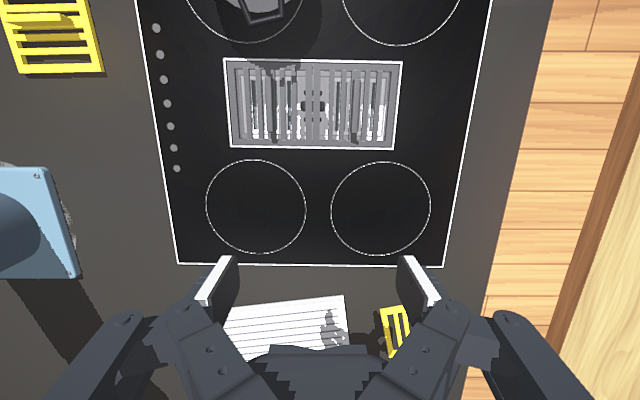

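Run:
```python
from h import *
import pickle
s=ctrl.read_state();im=ctrl.capture('wrist');pickle.dump(s,open('s1.pkl','wb'));cv2.imwrite('pics/wrist1b.png',im[:,:,::-1])
print(np.abs(s['joint_velocities']).max(),s['eef_pos'])
c=im[45:165,210:415,::-1];cv2.imwrite('pics/c1.png',cv2.resize(c,None,fx=3.9,fy=3.9,interpolation=cv2.INTER_CUBIC))
for n in ['wrist','side','scene']:
  for th in ['drainer','hob','grid_near','grid_far']:
    r=ctrl.spot_point(n,th)
    print(n,th,[(round(q['p'],2),np.round(q['position']).tolist(),np.round(px2w(n,q['position'],0)[:2],3).tolist()) for q in r[:4]])
im=cv2.imread('pics/scene0.png')
cv2.imwrite('pics/c2.png',cv2.resize(im[200:315,165:320],None,fx=5,fy=5,interpolation=cv2.INTER_CUBIC))
im=cv2.imread('pics/side0.png')
cv2.imwrite('pics/c3.png',cv2.resize(im[110:180,290:420],None,fx=6,fy=6,interpolation=cv2.INTER_CUBIC))
```

```text
0.015302247024600066 [0.5750771  0.11893817 0.29197371]
wrist drainer [(0.7, [274.0, 329.0], [0.481, -0.246])]
wrist hob []
wrist grid_near [(0.88, [51.0, 20.0], [0.179, 0.326]), (0.84, [415.0, 323.0], [0.782, -0.231]), (0.61, [270.0, 107.0], [0.498, 0.204])]
wrist grid_far []
side drainer [(0.61, [351.0, 148.0], [0.478, -0.245])]
side hob [(0.77, [274.0, 232.0], [0.569, 0.207])]
side grid_near [(0.94, [402.0, 311.0], [0.182, 0.325]), (0.85, [273.0, 132.0], [0.779, -0.234]), (0.82, [297.0, 239.0], [0.498, 0.211]), (0.53, [273.0, 231.0], [0.572, 0.206])]
side grid_far [(0.88, [255.0, 227.0], [0.626, 0.211])]
scene drainer []
scene hob [(0.82, [377.0, 203.0], [0.581, 0.195])]
scene grid_near [(0.86, [327.0, 322.0], [0.783, -0.237]), (0.73, [360.0, 193.0], [0.509, 0.2]), (0.66, [313.0, 146.0], [0.186, 0.306]), (0.57, [428.0, 140.0], [0.471, 0.649])]
scene grid_far [(0.78, [391.0, 207.0], [0.625, 0.21])]
```

View pics/c1.png

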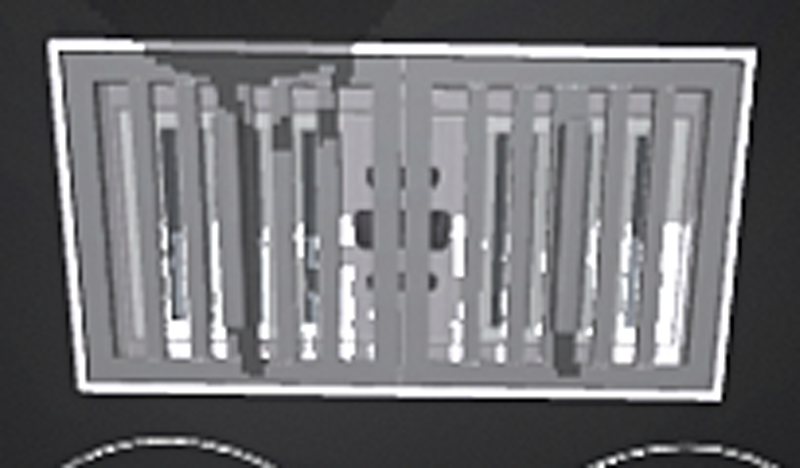

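View pics/c2.png

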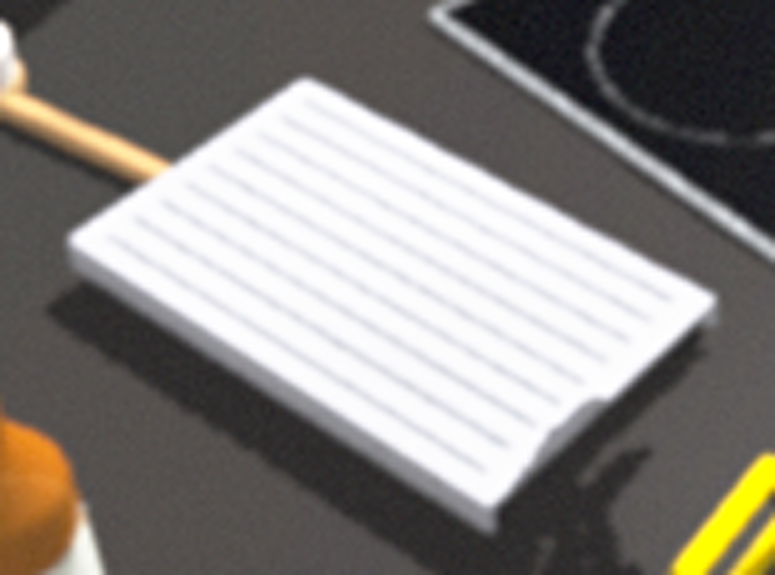

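View pics/c3.png

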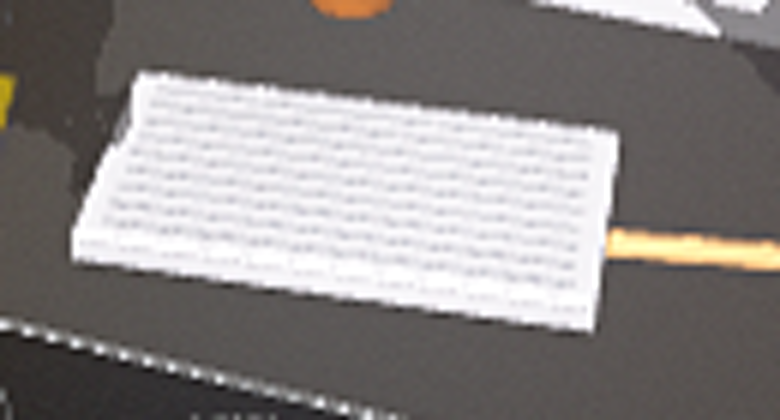

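```bash
cat >> h.py <<'E'
def fit(pts,lx,ly):
    # rigid fit of a rectangle to 4 world corners in order (-,-),(+,-),(+,+),(-,+)
    from scipy.optimize import least_squares
    P=np.array(pts)[:,:2]
    f=lambda q:(box(*q,lx,ly,0)[:,:2]-P).ravel()
    r=least_squares(f,[*P.mean(0),0.]);return r.x,np.abs(r.fun).max()
E
python3 - <<'E'
from h import *
import pickle
s=pickle.load(open('s1.pkl','rb'))
o=lambda l,sc,ox,oy:[((x+.5)/sc-.5+ox,(y+.5)/sc-.5+oy) for x,y in l]
W=[px2w('wrist',p,.006,s) for p in o([(83,388),(716,397),(750,54),(55,46)],3.9,210,45)]
print(np.round(W,4)); print('recess',fit(W,.270,.130))
# bars top z=.028 : near bar ends, far
for l in ([(228,110),(252,335)],[(572,118),(566,335)]):
    print(np.round([px2w('wrist',p,.028,s) for p in o(l,3.9,210,45)],4))
for z,l in ((-.006,[(403,178),(403,281)]),(-.009,[(403,230)])):
    print('cass',np.round([px2w('wrist',p,z,s) for p in o(l,3.9,210,45)],4))
D=[px2w('scene',p,.03) for p in o([(72,242),(492,507),(715,298),(308,78)],5,165,200)]
print(np.round(D,4),fit(D,.3,.17))
D=[px2w('side',p,.03) for p in o([(616,130),(140,73),(76,235),(597,305)],6,290,110)]
print(np.round(D,4),fit(D,.3,.17))
m=ctrl.masks_of('side','drainer')[0]['mask'];print(m.sum())
# hob outline from wrist1b : corners
E
```

```text
[[0.4302 0.1454 0.006 ]
 [0.7018 0.1414 0.006 ]
 [0.7036 0.2738 0.006 ]
 [0.4324 0.2767 0.006 ]]
recess (array([ 0.56697855,  0.20931326, -0.01327273]), np.float64(0.001248930902541634))
[[0.5021 0.2514 0.028 ]
 [0.507  0.1689 0.028 ]]
[[0.6322 0.2486 0.028 ]
 [0.6333 0.1689 0.028 ]]
cass [[ 0.5676  0.2296 -0.006 ]
 [ 0.5674  0.1888 -0.006 ]]
cass [[ 0.5674  0.2094 -0.009 ]]
[[ 0.358  -0.3547  0.03  ]
 [ 0.6528 -0.3142  0.03  ]
 [ 0.6278 -0.1475  0.03  ]
 [ 0.3323 -0.1865  0.03  ]] (array([ 0.49273586, -0.25073189,  0.13792702]), np.float64(0.002196983448308265))
[[ 0.3577 -0.3537  0.03  ]
 [ 0.6491 -0.3102  0.03  ]
 [ 0.6238 -0.1416  0.03  ]
 [ 0.3312 -0.1835  0.03  ]] (array([ 0.49047265, -0.24724011,  0.14682886]), np.float64(0.0031985021750861597))
2837
```

The recess is centred at about (0.567, 0.209) with yaw −0.013. The shelf is at about (0.4915, −0.249) with yaw about 0.142. Going over the near grid.

Call:
carry_out:
  deltas:
    - {"dx": -12,"dy": 15,"dz": -28,"rx": 0,"ry": 0,"rz": -0.013,"claw": 50}
    - {"dx": -24,"dy": 30,"dz": -57,"rx": 0,"ry": 0,"rz": -0.013,"claw": 50}
    - {"dx": -36,"dy": 45,"dz": -86,"rx": 0,"ry": 0,"rz": -0.013,"claw": 50}
    - {"dx": -48,"dy": 60,"dz": -115,"rx": 0,"ry": 0,"rz": -0.013,"claw": 50}
    - {"dx": -60,"dy": 75,"dz": -144,"rx": 0,"ry": 0,"rz": -0.013,"claw": 50}
    - {"dx": -73,"dy": 91,"dz": -172,"rx": 0,"ry": 0,"rz": -0.013,"claw": 50}
    - {"dx": -73,"dy": 91,"dz": -172,"rx": 0,"ry": 0,"rz": -0.013,"claw": 50}
    - {"dx": -73,"dy": 91,"dz": -172,"rx": 0,"ry": 0,"rz": -0.013,"claw": 50}
    - {"dx": -73,"dy": 91,"dz": -172,"rx": 0,"ry": 0,"rz": -0.013,"claw": 50}

```text
t: 3.33
eef_pos: [0.5032, 0.2107, 0.1213]
ee_rot: [[1.0, -0.013, 0.002], [-0.013, -1.0, 0.0], [0.002, -0.0, -1.0]]
force: [0.9, -0.0, 0.3]
opening: 0.587
```

```bash
cat > look.py <<'E'
from h import *
import pickle,sys
n=sys.argv[1]
s=ctrl.read_state();im=ctrl.capture('wrist');pickle.dump(s,open(f's{n}.pkl','wb'));cv2.imwrite(f'pics/w{n}.png',im[:,:,::-1])
print(s['t'],np.round(s['eef_pos'],4),np.round(s['ee_rot'],4).tolist(),s['opening'],np.abs(s['joint_velocities']).max(),np.round(s['force'],1))
E
python3 look.py 2
```

```text
3.3333 [0.5032 0.2107 0.1213] [[0.9999, -0.0134, 0.0016], [-0.0134, -0.9999, 0.0001], [0.0016, -0.0001, -1.0]] 0.5865633504123325 0.01700190302583391 [ 0.9 -0.   0.3]
```

View pics/w2.png

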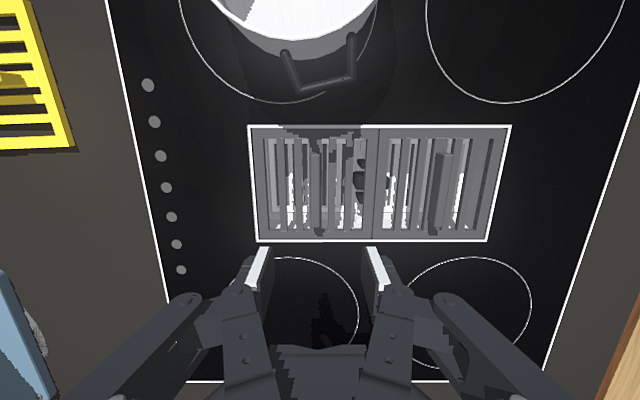

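Run:
```python
from h import *
import pickle
s=pickle.load(open('s2.pkl','rb'))
im=cv2.imread('pics/w2.png');cv2.imwrite('pics/c4.png',cv2.resize(im[115:255,235:395],None,fx=5,fy=5,interpolation=cv2.INTER_CUBIC)[:600])
W=[px2w('wrist',p,.006,s) for p in [(258,241),(487,240.5),(510,126),(248,126)]]
print(np.round(W,4),fit(W,.270,.130))
c=w2px('wrist',[0.5032,0.2107,0.0],s);print(c)
```

```text
[[0.4312 0.1443 0.006 ]
 [0.7048 0.1411 0.006 ]
 [0.7047 0.2732 0.006 ]
 [0.4315 0.2769 0.006 ]] (array([ 0.56804518,  0.20886216, -0.01040089]), np.float64(0.0024200737500389424))
[[317.61925831 185.07105962]]
```

View pics/c4.png

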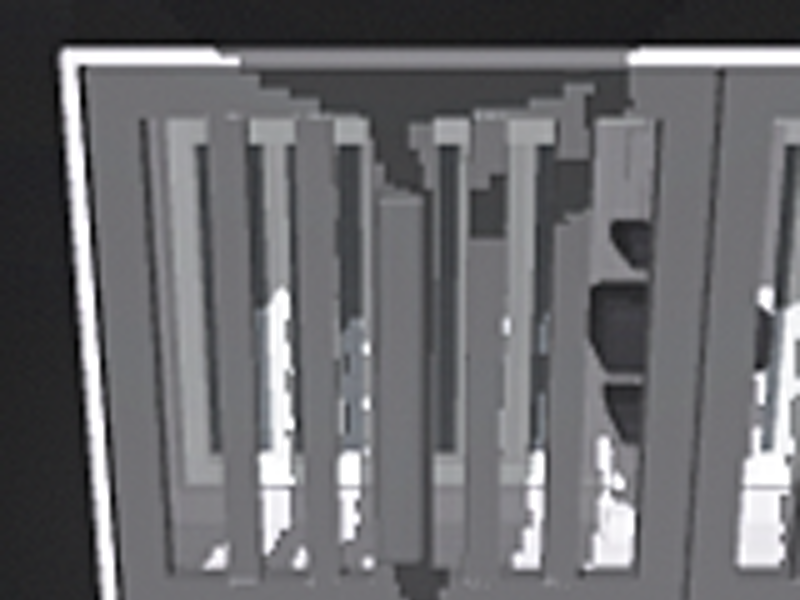

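Run:
```python
from h import *
import pickle
s=pickle.load(open('s2.pkl','rb'))
for p in [(315.4,154),(315,227)]: print(px2w('wrist',p,.028,s))
```

```text
[0.50139265 0.25020143 0.028     ]
[0.49975078 0.17115981 0.028     ]
```

The near bar's centre is at (0.5005, 0.2105). Descend and grip it.

Call:
carry_out:
  deltas:
    - {"dx": -2.5,"dy": 0,"dz": -35,"rx": 0,"ry": 0,"rz": 0,"claw": 50}
    - {"dx": -2.5,"dy": 0,"dz": -70,"rx": 0,"ry": 0,"rz": 0,"claw": 50}
    - {"dx": -2.5,"dy": 0,"dz": -95,"rx": 0,"ry": 0,"rz": 0,"claw": 50}
    - {"dx": -2.5,"dy": 0,"dz": -107,"rx": 0,"ry": 0,"rz": 0,"claw": 40}
    - {"dx": -2.5,"dy": 0,"dz": -110,"rx": 0,"ry": 0,"rz": 0,"claw": 30}
    - {"dx": -2.5,"dy": 0,"dz": -110,"rx": 0,"ry": 0,"rz": 0,"claw": 20}
    - {"dx": -2.5,"dy": 0,"dz": -110,"rx": 0,"ry": 0,"rz": 0,"claw": 0}
    - {"dx": -2.5,"dy": 0,"dz": -110,"rx": 0,"ry": 0,"rz": 0,"claw": 0}
    - {"dx": -2.5,"dy": 0,"dz": -110,"rx": 0,"ry": 0,"rz": 0,"claw": 0}
    - {"dx": -2.5,"dy": 0,"dz": -110,"rx": 0,"ry": 0,"rz": 0,"claw": 0}

```text
t: 4.22
eef_pos: [0.5022, 0.2108, 0.0128]
ee_rot: [[1.0, -0.014, 0.004], [-0.014, -1.0, 0.001], [0.004, -0.001, -1.0]]
force: [-0.7, 1.1, 0.0]
opening: -0.005
```

```bash
python3 look.py 3
python3 - <<'E'
from h import *
a=ctrl.capture('scene');b=ctrl.capture('side')
A=cv2.resize(a[130:270,280:460,::-1],(780,600),interpolation=cv2.INTER_CUBIC);cv2.imwrite('pics/c5.png',A)
B=cv2.resize(b[180:320,190:370,::-1],(780,600),interpolation=cv2.INTER_CUBIC);cv2.imwrite('pics/c6.png',B)
print(ctrl.read_state()['opening'],ctrl.read_state()['eef_pos'])
E
```

```text
4.2167 [0.5022 0.2108 0.0128] [[0.9999, -0.0144, 0.0044], [-0.0144, -0.9999, 0.0013], [0.0044, -0.0014, -1.0]] -0.004657931748281242 0.007834016028563786 [-0.7  1.1  0. ]
0.003877118659719875 [0.50156464 0.21061224 0.01212903]
```

View pics/w3.png

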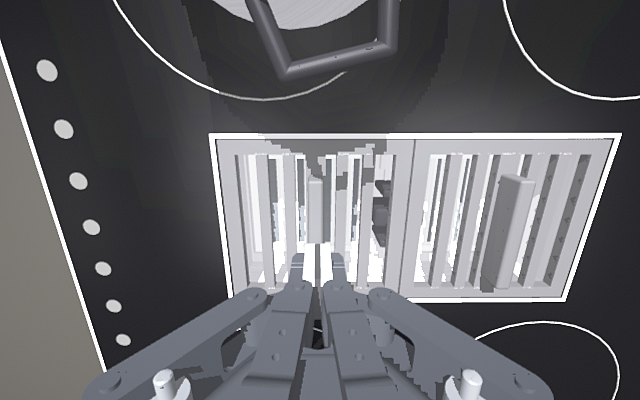

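View pics/c5.png

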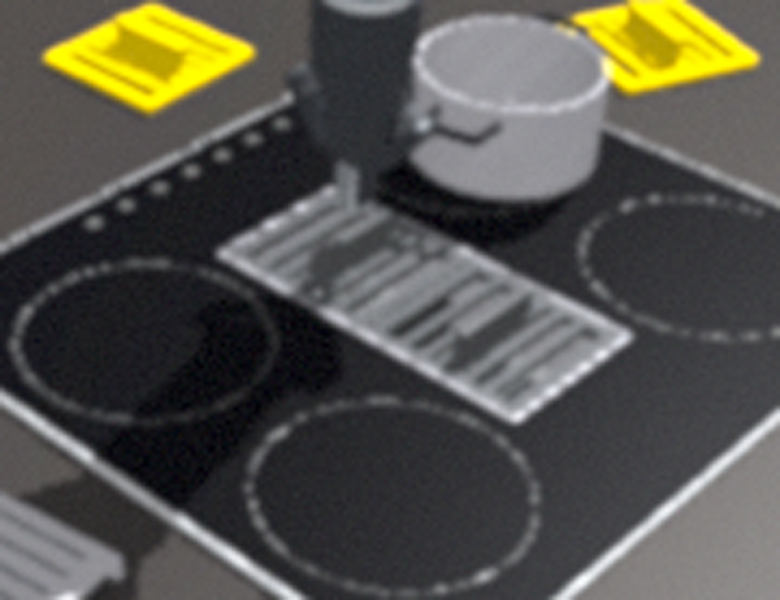

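View pics/c6.png

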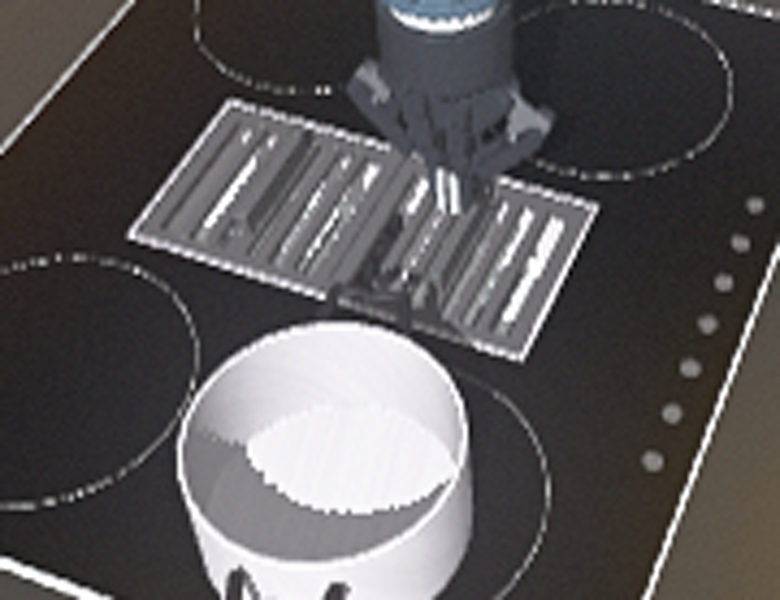

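Run:
```python
from h import *
im=cv2.imread('pics/w3.png');cv2.imwrite('pics/c7.png',cv2.resize(im[150:330,240:400],None,fx=3.3,fy=3.3,interpolation=cv2.INTER_CUBIC))
```

```text
(no output)
```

View pics/c7.png

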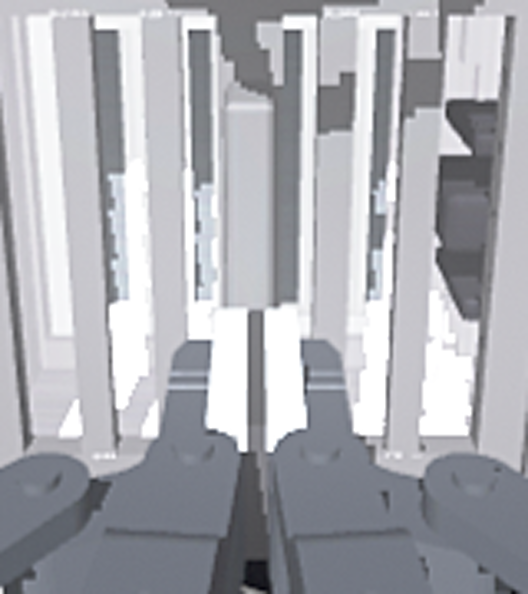

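Run:
```python
from h import *
import pickle
s=pickle.load(open('s3.pkl','rb'))
p=np.array(s['eef_pos']);
for z in (0,.019,.05,.07):
  for dy in (-.011,.011):print(z,dy,w2px('wrist',p+[0,dy,z],s))
print(w2px('wrist',[[.5005,.2505,.028],[.5005,.1705,.028],[.5005,.1705,.006],[.43,.145,.006]],s))
```

```text
0 -0.011 [[318.47199173 242.42470147]]
0 0.011 [[318.07484593 214.41540677]]
0.019 -0.011 [[318.73551281 255.3490903 ]]
0.019 0.011 [[318.30844626 225.00777487]]
0.05 -0.011 [[319.29668442 282.87174626]]
0.05 0.011 [[318.81136194 247.81197272]]
0.07 -0.011 [[319.78710259 306.9243006 ]]
0.07 0.011 [[319.25706162 268.02176897]]
[[314.96119991 180.24936897]
 [316.84171988 289.11132992]
 [316.73938128 272.00206447]
 [231.24154451 300.30538298]]
```

Run:
```python
from h import *
import pickle
s=pickle.load(open('s3.pkl','rb'))
p=np.array(s['eef_pos']);
for n,x0,y0,sc in (('side',190,180,600/140),('scene',280,130,600/140)):
  for dz in (0,.02,.04,.06,.08):
    q=w2px(n,p+[0,0,dz])[0];print(n,dz,q,(q-[x0,y0])*sc)
s=ctrl.read_state();print(s['opening'],s['t'],s['force'])
```

```text
side 0 [295.33633315 235.89260884] [451.44142779 239.53975216]
side 0.02 [295.04009281 231.14042468] [450.17182631 219.17324864]
side 0.04 [294.73542526 226.25305423] [448.86610824 198.22737528]
side 0.06 [294.42196571 221.22464575] [447.5227102 176.6770532]
side 0.08 [294.09932804 216.04900481] [446.1399773 154.4957349]
scene 0 [360.77254757 187.55870288] [346.168061  246.6801552]
scene 0.02 [361.12679167 182.3832003 ] [347.68625001 224.49942987]
scene 0.04 [361.48720384 177.11758234] [349.2308736  201.93249576]
scene 0.06 [361.85394659 171.75947471] [350.80262823 178.96917734]
scene 0.08 [362.22718818 166.30641897] [352.40223508 155.59893845]
0.003877118659719875 4.3667 [ 0.05294566  0.30846203 -0.93399732]
```

Run:
```python
from h import *
p=np.array([.6493,0,.1915])
a=cv2.imread('pics/scene0.png');b=cv2.imread('pics/side0.png')
for n,im in(('scene',a),('side',b)):
  for dx in(-.0425,.0425,0):
    for dz,c in((0,(0,0,255)),(.013,(0,255,0)),(.04,(255,255,0))):
      q=w2px(n,p+[dx,0,dz])[0];print(n,dx,dz,q);im[int(round(q[1])),int(round(q[0]))]=c
cv2.imwrite('pics/c8.png',cv2.resize(a[90:190,310:420],None,fx=5,fy=5,interpolation=cv2.INTER_NEAREST))
cv2.imwrite('pics/c9.png',cv2.resize(b[50:150,220:320],None,fx=5,fy=5,interpolation=cv2.INTER_NEAREST))
```

```text
scene -0.0425 0 [342.44123735 180.15055153]
scene -0.0425 0.013 [342.60127011 175.87323491]
scene -0.0425 0.04 [342.94095869 166.79412128]
scene 0.0425 0 [368.31758435 193.8409945 ]
scene 0.0425 0.013 [368.67540227 189.47131441]
scene 0.0425 0.04 [369.43566332 180.18698999]
scene 0 0 [355.09573418 186.84568771]
scene 0 0.013 [355.35043272 182.52212837]
scene 0 0.04 [355.89132161 173.34042979]
side -0.0425 0 [287.62383983 132.29910163]
side -0.0425 0.013 [287.37183709 128.43245957]
side -0.0425 0.04 [286.83411283 120.18180636]
side 0.0425 0 [260.76345279 126.3776784 ]
side 0.0425 0.013 [260.28594618 122.53361387]
side 0.0425 0.04 [259.26756557 114.33535931]
side 0 0 [274.06615546 129.31028441]
side 0 0.013 [273.69921769 125.45479594]
side 0 0.04 [272.9164482  117.23008054]
```

View pics/c8.png

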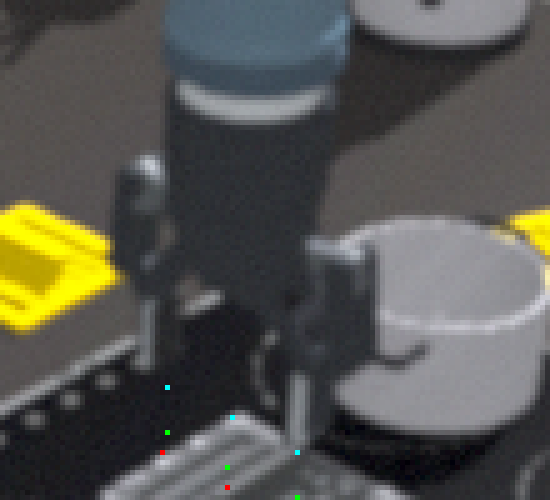

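View pics/c9.png

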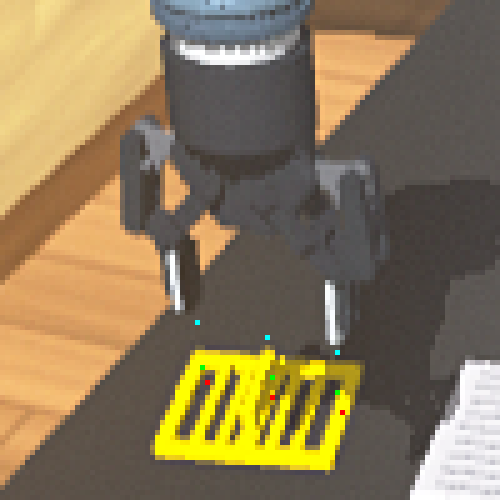

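All three cameras agree that the fingertips end about 30 mm short of the reported TCP: open tips sit about 43 mm behind it, not 13. So the fingers shut above the bar and touched nothing (opening 0, force 0). I'll open and go down 30 mm further, watching the force.

Call:
carry_out:
  deltas:
    - {"dx": -1,"dy": 0,"dz": 0,"rx": 0,"ry": 0,"rz": 0,"claw": 40}
    - {"dx": -1,"dy": 0,"dz": 0,"rx": 0,"ry": 0,"rz": 0,"claw": 40}
    - {"dx": -1,"dy": 0,"dz": 0,"rx": 0,"ry": 0,"rz": 0,"claw": 40}
    - {"dx": -1,"dy": 0,"dz": 0,"rx": 0,"ry": 0,"rz": 0,"claw": 40}
    - {"dx": -1,"dy": 0,"dz": -10,"rx": 0,"ry": 0,"rz": 0,"claw": 40}
    - {"dx": -1,"dy": 0,"dz": -18,"rx": 0,"ry": 0,"rz": 0,"claw": 40}
    - {"dx": -1,"dy": 0,"dz": -24,"rx": 0,"ry": 0,"rz": 0,"claw": 40}
    - {"dx": -1,"dy": 0,"dz": -29,"rx": 0,"ry": 0,"rz": 0,"claw": 40}
    - {"dx": -1,"dy": 0,"dz": -29,"rx": 0,"ry": 0,"rz": 0,"claw": 40}
    - {"dx": -1,"dy": 0,"dz": -29,"rx": 0,"ry": 0,"rz": 0,"claw": 40}

```text
t: 5.2
eef_pos: [0.5002, 0.2105, -0.0174]
ee_rot: [[1.0, -0.014, 0.002], [-0.014, -1.0, 0.0], [0.002, -0.0, -1.0]]
force: [0.1, -0.2, -0.9]
opening: 0.468
```

```bash
python3 look.py 4
python3 - <<'E'
from h import *
a=ctrl.capture('scene');b=ctrl.capture('side')
im=cv2.imread('pics/w4.png')
A=cv2.resize(a[150:220,320:410,::-1],(390,300),interpolation=cv2.INTER_CUBIC)
B=cv2.resize(b[190:260,250:340,::-1],(390,300),interpolation=cv2.INTER_CUBIC)
C=cv2.resize(im[150:300,220:415],(390,300),interpolation=cv2.INTER_CUBIC)
cv2.imwrite('pics/c10.png',np.vstack([np.hstack([A,B]),np.hstack([C,C*0])]))
E
```

```text
5.2 [ 0.5002  0.2105 -0.0174] [[0.9999, -0.0142, 0.0023], [-0.0142, -0.9999, 0.0003], [0.0023, -0.0003, -1.0]] 0.4676886148300006 0.014653498547034247 [ 0.1 -0.2 -0.9]
```

View pics/c10.png

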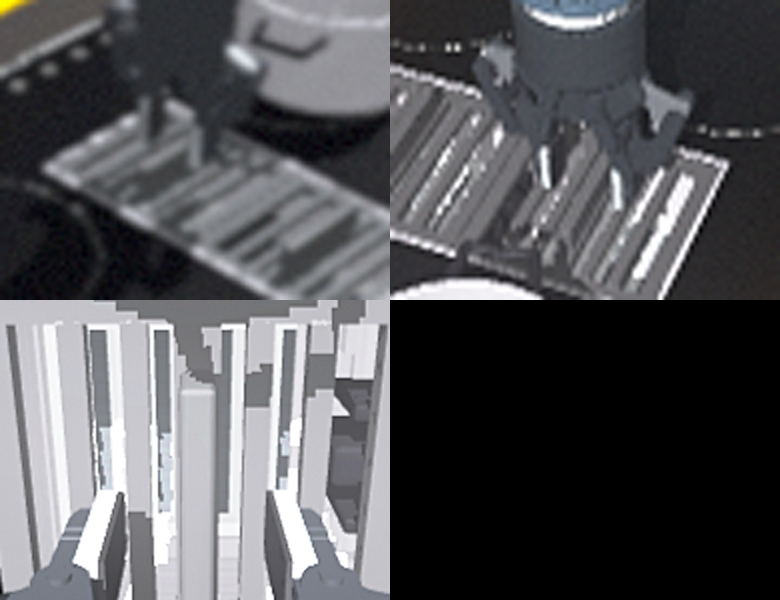

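The bar is now centred between the open fingers. Close.

Call:
carry_out:
  deltas:
    - {"dx": 0,"dy": 0,"dz": -2,"rx": 0,"ry": 0,"rz": 0,"claw": 25}
    - {"dx": 0,"dy": 0,"dz": -2,"rx": 0,"ry": 0,"rz": 0,"claw": 15}
    - {"dx": 0,"dy": 0,"dz": -2,"rx": 0,"ry": 0,"rz": 0,"claw": 0}
    - {"dx": 0,"dy": 0,"dz": -2,"rx": 0,"ry": 0,"rz": 0,"claw": 0}
    - {"dx": 0,"dy": 0,"dz": -2,"rx": 0,"ry": 0,"rz": 0,"claw": 0}
    - {"dx": 0,"dy": 0,"dz": -2,"rx": 0,"ry": 0,"rz": 0,"claw": 0}

```text
t: 5.85
eef_pos: [0.501, 0.2108, -0.0183]
ee_rot: [[1.0, -0.014, 0.004], [-0.014, -1.0, 0.001], [0.004, -0.001, -1.0]]
force: [-1.9, -0.1, 5.4]
opening: 0.093
```

Call:
carry_out:
  deltas:
    - {"dx": 0,"dy": 0,"dz": 5,"rx": 0,"ry": 0,"rz": 0,"claw": 0}
    - {"dx": 0,"dy": 0,"dz": 12,"rx": 0,"ry": 0,"rz": 0,"claw": 0}
    - {"dx": 0,"dy": 0,"dz": 20,"rx": 0,"ry": 0,"rz": 0,"claw": 0}
    - {"dx": 0,"dy": 0,"dz": 35,"rx": 0,"ry": 0,"rz": 0,"claw": 0}
    - {"dx": 0,"dy": 0,"dz": 55,"rx": 0,"ry": 0,"rz": 0,"claw": 0}
    - {"dx": 0,"dy": 0,"dz": 75,"rx": 0,"ry": 0,"rz": 0,"claw": 0}
    - {"dx": 0,"dy": 0,"dz": 90,"rx": 0,"ry": 0,"rz": 0,"claw": 0}
    - {"dx": 0,"dy": 0,"dz": 100,"rx": 0,"ry": 0,"rz": 0,"claw": 0}
    - {"dx": 0,"dy": 0,"dz": 100,"rx": 0,"ry": 0,"rz": 0,"claw": 0}
    - {"dx": 0,"dy": 0,"dz": 100,"rx": 0,"ry": 0,"rz": 0,"claw": 0}

```text
t: 6.68
eef_pos: [0.501, 0.2108, 0.0819]
ee_rot: [[1.0, -0.014, 0.005], [-0.014, -1.0, 0.001], [0.005, -0.001, -1.0]]
force: [0.1, -0.1, -4.2]
opening: 0.089
```

```bash
python3 look.py 5
```

```text
6.6833 [0.501  0.2108 0.0819] [[0.9999, -0.0144, 0.0045], [-0.0144, -0.9999, 0.0013], [0.0045, -0.0014, -1.0]] 0.08899753848055725 0.025470167641844062 [ 0.1 -0.1 -4.2]
```

View pics/w5.png

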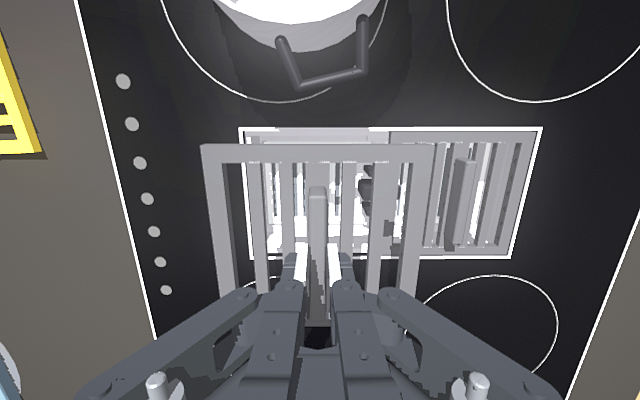

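Run:
```python
from h import *
im=cv2.imread('pics/wrist0.png');cv2.imwrite('pics/c11.png',cv2.resize(im[255:395,95:330],None,fx=3.3,fy=3.3,interpolation=cv2.INTER_CUBIC))
```

```text
(no output)
```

View pics/c11.png

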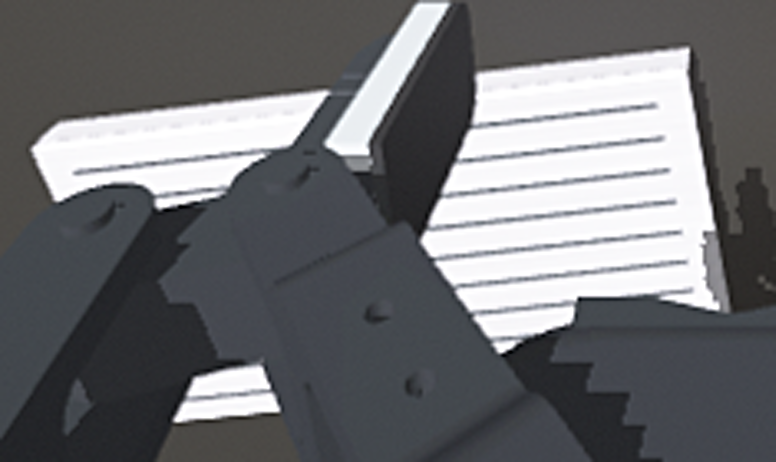

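Call:
carry_out:
  deltas:
    - {"dx": -2,"dy": -12,"dz": 10,"rx": 0,"ry": 0,"rz": 0.01,"claw": 0}
    - {"dx": -5,"dy": -35,"dz": 15,"rx": 0,"ry": 0,"rz": 0.02,"claw": 0}
    - {"dx": -10,"dy": -65,"dz": 20,"rx": 0,"ry": 0,"rz": 0.03,"claw": 0}
    - {"dx": -15,"dy": -97,"dz": 20,"rx": 0,"ry": 0,"rz": 0.04,"claw": 0}
    - {"dx": -20,"dy": -130,"dz": 20,"rx": 0,"ry": 0,"rz": 0.05,"claw": 0}
    - {"dx": -25,"dy": -163,"dz": 20,"rx": 0,"ry": 0,"rz": 0.06,"claw": 0}
    - {"dx": -30,"dy": -196,"dz": 20,"rx": 0,"ry": 0,"rz": 0.07,"claw": 0}
    - {"dx": -35,"dy": -229,"dz": 20,"rx": 0,"ry": 0,"rz": 0.085,"claw": 0}
    - {"dx": -40,"dy": -260,"dz": 20,"rx": 0,"ry": 0,"rz": 0.1,"claw": 0}
    - {"dx": -45,"dy": -285,"dz": 20,"rx": 0,"ry": 0,"rz": 0.11,"claw": 0}
    - {"dx": -50,"dy": -305,"dz": 20,"rx": 0,"ry": 0,"rz": 0.12,"claw": 0}
    - {"dx": -53,"dy": -320,"dz": 20,"rx": 0,"ry": 0,"rz": 0.13,"claw": 0}

```text
t: 7.73
eef_pos: [0.4454, -0.1118, 0.1]
ee_rot: [[0.994, 0.114, 0.0], [0.114, -0.994, 0.001], [0.0, -0.001, -1.0]]
force: [0.8, -0.1, -4.4]
opening: 0.094
```

```bash
python3 - <<'E'
from h import *
s={'eef_pos':[.6493,0,.1915],'ee_rot':np.diag([1,-1,-1.])}
o=lambda l,sc,ox,oy:[((x+.5)/sc-.5+ox,(y+.5)/sc-.5+oy) for x,y in l]
P=[px2w('wrist',p,.03,s) for p in o([(33,150),(692,73),(726,305)],3.3,95,255)]
print(np.round(P,4),np.linalg.norm(P[0]-P[1]),np.arctan2(*(P[1]-P[0])[1::-1]))
for c in [(.4927,-.2507,.138),(.4905,-.2472,.1468),(.4915,-.249,.142)]:print(np.round(box(*c,.3,.17,.03)[[3,2]],4))
E
python3 look.py 6
```

```text
[[ 0.3317 -0.1879  0.03  ]
 [ 0.63   -0.1477  0.03  ]
 [ 0.6446 -0.2777  0.03  ]] 0.30101479965213307 0.13419103097649066
[[ 0.3324 -0.1871  0.03  ]
 [ 0.6296 -0.1459  0.03  ]]
[[ 0.3297 -0.1851  0.03  ]
 [ 0.6265 -0.1412  0.03  ]]
[[ 0.331  -0.1861  0.03  ]
 [ 0.628  -0.1436  0.03  ]]
7.7333 [ 0.4454 -0.1118  0.1   ] [[0.9935, 0.1135, 0.0001], [0.1135, -0.9935, 0.0007], [0.0002, -0.0007, -1.0]] 0.09356789758814084 0.5134016020967742 [ 0.8 -0.1 -4.4]
```

View pics/w6.png

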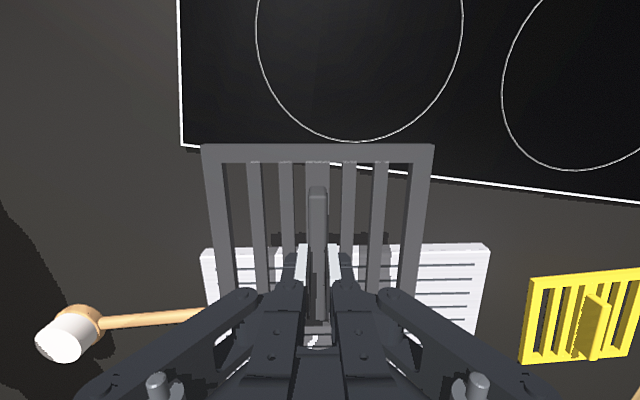

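Call:
carry_out:
  deltas:
    - {"dx": -5,"dy": -25,"dz": 0,"rx": 0,"ry": 0,"rz": 0.01,"claw": 0}
    - {"dx": -10,"dy": -55,"dz": 0,"rx": 0,"ry": 0,"rz": 0.023,"claw": 0}
    - {"dx": -15,"dy": -85,"dz": 0,"rx": 0,"ry": 0,"rz": 0.023,"claw": 0}
    - {"dx": -19,"dy": -112,"dz": -5,"rx": 0,"ry": 0,"rz": 0.023,"claw": 0}
    - {"dx": -21,"dy": -133,"dz": -15,"rx": 0,"ry": 0,"rz": 0.023,"claw": 0}
    - {"dx": -21,"dy": -144,"dz": -30,"rx": 0,"ry": 0,"rz": 0.023,"claw": 0}
    - {"dx": -21,"dy": -147,"dz": -45,"rx": 0,"ry": 0,"rz": 0.023,"claw": 0}
    - {"dx": -21,"dy": -147,"dz": -55,"rx": 0,"ry": 0,"rz": 0.023,"claw": 0}
    - {"dx": -21,"dy": -147,"dz": -60,"rx": 0,"ry": 0,"rz": 0.023,"claw": 0}
    - {"dx": -21,"dy": -147,"dz": -60,"rx": 0,"ry": 0,"rz": 0.023,"claw": 0}
    - {"dx": -21,"dy": -147,"dz": -60,"rx": 0,"ry": 0,"rz": 0.023,"claw": 0}

```text
t: 8.7
eef_pos: [0.4239, -0.2607, 0.0398]
ee_rot: [[0.991, 0.135, -0.001], [0.135, -0.991, -0.0], [-0.001, 0.0, -1.0]]
force: [-1.0, 0.2, -4.0]
opening: 0.09
```

```bash
python3 look.py 7
python3 - <<'E'
from h import *
a=ctrl.capture('scene');b=ctrl.capture('side')
A=cv2.resize(a[180:320,140:320,::-1],(390,300),interpolation=cv2.INTER_CUBIC)
B=cv2.resize(b[90:195,290:425,::-1],(390,300),interpolation=cv2.INTER_CUBIC)
im=cv2.imread('pics/w7.png')
C=cv2.resize(im,(480,300),interpolation=cv2.INTER_AREA)
cv2.imwrite('pics/c12.png',np.vstack([np.hstack([A,B]),np.hstack([C,np.zeros((300,300,3),np.uint8)])]))
E
```

```text
8.7 [ 0.4239 -0.2607  0.0398] [[0.9908, 0.1353, -0.0008], [0.1353, -0.9908, -0.0003], [-0.0008, 0.0002, -1.0]] 0.09025789059304254 0.01828683946948038 [-1.   0.2 -4. ]
```

View pics/c12.png

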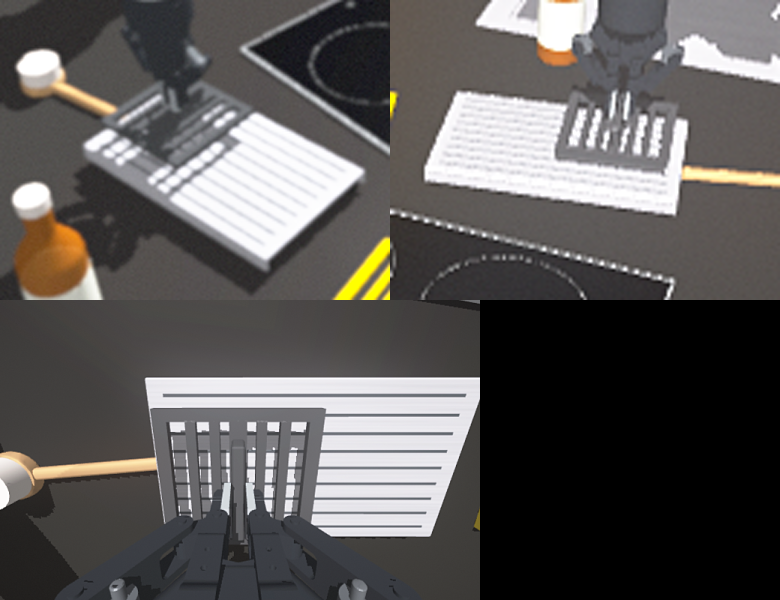

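Run:
```python
from h import *
import pickle
s=pickle.load(open('s7.pkl','rb'))
im=cv2.imread('pics/w7.png')
sh=box(.4925,-.2507,.137,.3,.17,.03); 
p=np.array(s['eef_pos']);g=box(p[0],p[1]-.001,.1357,.132,.126,p[2]+.016+.008)
for q,c in ((sh,(0,0,255)),(g,(0,255,0))):
    cv2.polylines(im,[np.round(w2px('wrist',q,s)*16).astype(int).reshape(-1,1,2)],True,c,1,cv2.LINE_AA,4)
cv2.imwrite('pics/w7o.png',im)
```

```text
(no output)
```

View pics/w7o.png

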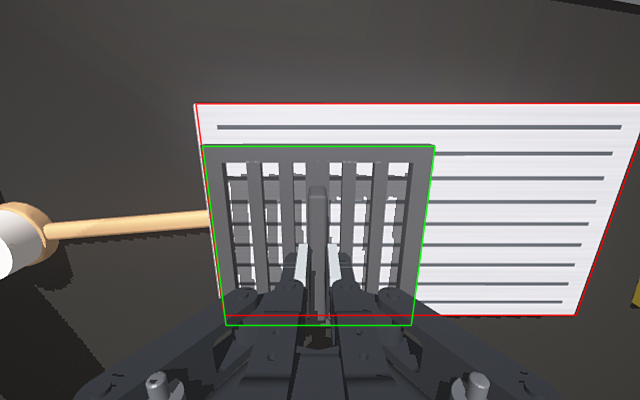

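The projected shelf and grid outlines match the picture to 1–2 px. Lower slowly.

Call:
carry_out:
  deltas:
    - {"dx": 0,"dy": 1,"dz": -6,"rx": 0,"ry": 0,"rz": 0,"claw": 0}
    - {"dx": 0,"dy": 1,"dz": -12,"rx": 0,"ry": 0,"rz": 0,"claw": 0}
    - {"dx": 0,"dy": 1,"dz": -18,"rx": 0,"ry": 0,"rz": 0,"claw": 0}
    - {"dx": 0,"dy": 1,"dz": -22,"rx": 0,"ry": 0,"rz": 0,"claw": 0}
    - {"dx": 0,"dy": 1,"dz": -24,"rx": 0,"ry": 0,"rz": 0,"claw": 0}
    - {"dx": 0,"dy": 1,"dz": -25,"rx": 0,"ry": 0,"rz": 0,"claw": 0}
    - {"dx": 0,"dy": 1,"dz": -25,"rx": 0,"ry": 0,"rz": 0,"claw": 0}
    - {"dx": 0,"dy": 1,"dz": -25,"rx": 0,"ry": 0,"rz": 0,"claw": 0}

```text
t: 9.52
eef_pos: [0.4247, -0.2606, 0.0157]
ee_rot: [[0.991, 0.135, 0.001], [0.135, -0.991, -0.002], [0.001, 0.002, -1.0]]
force: [-1.5, -0.2, -5.1]
opening: 0.092
```

Call:
carry_out:
  deltas:
    - {"dx": 0,"dy": 0,"dz": -1,"rx": 0,"ry": 0,"rz": 0,"claw": 0}
    - {"dx": 0,"dy": 0,"dz": -2,"rx": 0,"ry": 0,"rz": 0,"claw": 0}
    - {"dx": 0,"dy": 0,"dz": -2.5,"rx": 0,"ry": 0,"rz": 0,"claw": 0}
    - {"dx": 0,"dy": 0,"dz": -2.5,"rx": 0,"ry": 0,"rz": 0,"claw": 0}

```text
t: 9.85
eef_pos: [0.4249, -0.2607, 0.0137]
ee_rot: [[0.991, 0.135, 0.001], [0.135, -0.991, -0.002], [0.001, 0.002, -1.0]]
force: [-1.3, 0.9, 2.6]
opening: 0.091
```

Contact: the force rose from −5 to +2.6 N. Release gently and lift.

Call:
carry_out:
  deltas:
    - {"dx": 0,"dy": 0,"dz": 0,"rx": 0,"ry": 0,"rz": 0,"claw": 14}
    - {"dx": 0,"dy": 0,"dz": 0,"rx": 0,"ry": 0,"rz": 0,"claw": 22}
    - {"dx": 0,"dy": 0,"dz": 0,"rx": 0,"ry": 0,"rz": 0,"claw": 35}
    - {"dx": 0,"dy": 0,"dz": 0,"rx": 0,"ry": 0,"rz": 0,"claw": 40}
    - {"dx": 0,"dy": 0,"dz": 0,"rx": 0,"ry": 0,"rz": 0,"claw": 40}
    - {"dx": 0,"dy": 0,"dz": 10,"rx": 0,"ry": 0,"rz": 0,"claw": 40}
    - {"dx": 0,"dy": 0,"dz": 25,"rx": 0,"ry": 0,"rz": 0,"claw": 40}
    - {"dx": 0,"dy": 0,"dz": 55,"rx": 0,"ry": 0,"rz": 0,"claw": 40}
    - {"dx": 5,"dy": 10,"dz": 85,"rx": 0,"ry": 0,"rz": 0,"claw": 40}
    - {"dx": 10,"dy": 30,"dz": 100,"rx": 0,"ry": 0,"rz": 0,"claw": 40}
    - {"dx": 15,"dy": 50,"dz": 110,"rx": 0,"ry": 0,"rz": 0,"claw": 40}

```text
t: 10.77
eef_pos: [0.4412, -0.2114, 0.1267]
ee_rot: [[0.991, 0.133, 0.005], [0.133, -0.991, -0.004], [0.005, 0.004, -1.0]]
force: [0.0, -0.3, 0.2]
opening: 0.468
```

```bash
python3 look.py 8
```

```text
10.7667 [ 0.4412 -0.2114  0.1267] [[0.9912, 0.1326, 0.0054], [0.1326, -0.9912, -0.0036], [0.0048, 0.0043, -1.0]] 0.4678264803424693 0.5302200306468141 [ 0.  -0.3  0.2]
```

View pics/w8.png

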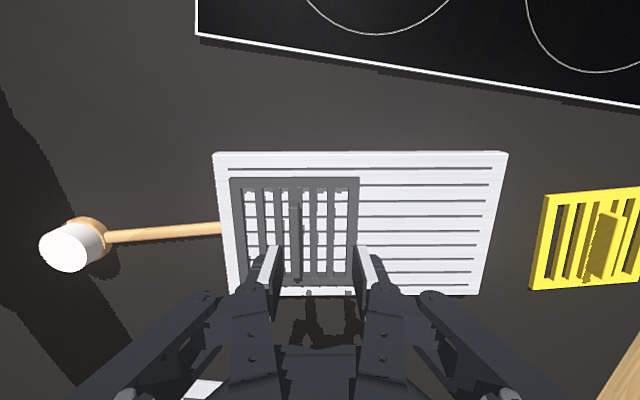

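Call:
carry_out:
  deltas:
    - {"dx": 12,"dy": 26,"dz": 0,"rx": 0,"ry": 0,"rz": -0.02,"claw": 40}
    - {"dx": 27,"dy": 59,"dz": 0,"rx": 0,"ry": 0,"rz": -0.04,"claw": 40}
    - {"dx": 43,"dy": 94,"dz": 0,"rx": 0,"ry": 0,"rz": -0.06,"claw": 40}
    - {"dx": 59,"dy": 129,"dz": 0,"rx": 0,"ry": 0,"rz": -0.08,"claw": 40}
    - {"dx": 75,"dy": 164,"dz": 0,"rx": 0,"ry": 0,"rz": -0.1,"claw": 40}
    - {"dx": 91,"dy": 199,"dz": 0,"rx": 0,"ry": 0,"rz": -0.12,"claw": 40}
    - {"dx": 107,"dy": 234,"dz": 0,"rx": 0,"ry": 0,"rz": -0.14,"claw": 40}
    - {"dx": 123,"dy": 269,"dz": 0,"rx": 0,"ry": 0,"rz": -0.146,"claw": 40}
    - {"dx": 139,"dy": 304,"dz": 0,"rx": 0,"ry": 0,"rz": -0.146,"claw": 40}
    - {"dx": 155,"dy": 339,"dz": 0,"rx": 0,"ry": 0,"rz": -0.146,"claw": 40}
    - {"dx": 171,"dy": 374,"dz": 0,"rx": 0,"ry": 0,"rz": -0.146,"claw": 40}
    - {"dx": 183,"dy": 400,"dz": -10,"rx": 0,"ry": 0,"rz": -0.146,"claw": 40}

```text
t: 11.82
eef_pos: [0.6283, 0.1983, 0.1198]
ee_rot: [[1.0, -0.005, 0.011], [-0.005, -1.0, 0.001], [0.011, -0.001, -1.0]]
force: [1.0, 0.3, 0.3]
opening: 0.466
```

Call:
carry_out:
  deltas:
    - {"dx": 4,"dy": 8,"dz": -15,"rx": 0,"ry": 0.008,"rz": -0.006,"claw": 40}
    - {"dx": 5,"dy": 10,"dz": -35,"rx": 0,"ry": 0.008,"rz": -0.008,"claw": 40}
    - {"dx": 5,"dy": 10,"dz": -55,"rx": 0,"ry": 0.008,"rz": -0.008,"claw": 40}
    - {"dx": 5,"dy": 10,"dz": -75,"rx": 0,"ry": 0.008,"rz": -0.008,"claw": 40}
    - {"dx": 5,"dy": 10,"dz": -75,"rx": 0,"ry": 0.008,"rz": -0.008,"claw": 40}
    - {"dx": 5,"dy": 10,"dz": -75,"rx": 0,"ry": 0.008,"rz": -0.008,"claw": 40}

```text
t: 12.32
eef_pos: [0.6324, 0.2078, 0.0444]
ee_rot: [[1.0, -0.013, 0.0], [-0.013, -1.0, -0.0], [0.001, 0.0, -1.0]]
force: [0.4, 0.4, 0.7]
opening: 0.468
```

```bash
python3 look.py 9
```

```text
12.3167 [0.6324 0.2078 0.0444] [[0.9999, -0.0128, 0.0005], [-0.0128, -0.9999, -0.0002], [0.0005, 0.0002, -1.0]] 0.467878543093714 0.035363466789304465 [0.4 0.4 0.7]
```

View pics/w9.png

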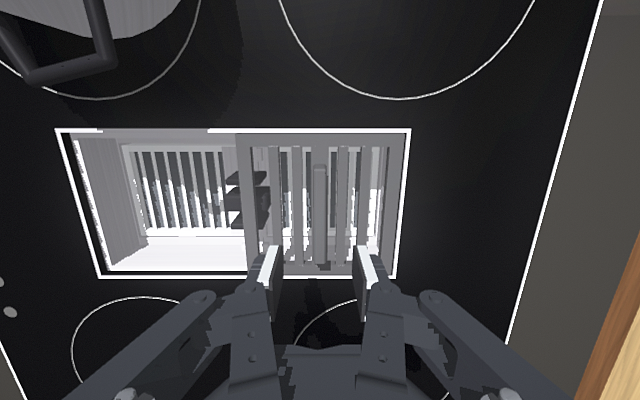

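Call:
carry_out:
  deltas:
    - {"dx": 1.5,"dy": 0.5,"dz": -30,"rx": 0,"ry": 0,"rz": 0,"claw": 40}
    - {"dx": 1.5,"dy": 0.5,"dz": -50,"rx": 0,"ry": 0,"rz": 0,"claw": 40}
    - {"dx": 1.5,"dy": 0.5,"dz": -60,"rx": 0,"ry": 0,"rz": 0,"claw": 40}
    - {"dx": 1.5,"dy": 0.5,"dz": -63,"rx": 0,"ry": 0,"rz": 0,"claw": 40}
    - {"dx": 1.5,"dy": 0.5,"dz": -63,"rx": 0,"ry": 0,"rz": 0,"claw": 25}
    - {"dx": 1.5,"dy": 0.5,"dz": -63,"rx": 0,"ry": 0,"rz": 0,"claw": 15}
    - {"dx": 1.5,"dy": 0.5,"dz": -63,"rx": 0,"ry": 0,"rz": 0,"claw": 0}
    - {"dx": 1.5,"dy": 0.5,"dz": -63,"rx": 0,"ry": 0,"rz": 0,"claw": 0}
    - {"dx": 1.5,"dy": 0.5,"dz": -63,"rx": 0,"ry": 0,"rz": 0,"claw": 0}
    - {"dx": 1.5,"dy": 0.5,"dz": -63,"rx": 0,"ry": 0,"rz": 0,"claw": 0}

```text
t: 13.2
eef_pos: [0.6357, 0.2091, -0.0153]
ee_rot: [[1.0, -0.013, 0.004], [-0.013, -1.0, 0.001], [0.004, -0.001, -1.0]]
force: [-3.0, -0.1, 6.2]
opening: 0.086
```

Call:
carry_out:
  deltas:
    - {"dx": 0,"dy": 0,"dz": 5,"rx": 0,"ry": 0,"rz": 0,"claw": 0}
    - {"dx": 0,"dy": 0,"dz": 12,"rx": 0,"ry": 0,"rz": 0,"claw": 0}
    - {"dx": 0,"dy": 0,"dz": 20,"rx": 0,"ry": 0,"rz": 0,"claw": 0}
    - {"dx": 0,"dy": 0,"dz": 35,"rx": 0,"ry": 0,"rz": 0,"claw": 0}
    - {"dx": 0,"dy": 0,"dz": 55,"rx": 0,"ry": 0,"rz": 0,"claw": 0}
    - {"dx": 0,"dy": 0,"dz": 75,"rx": 0,"ry": 0,"rz": 0,"claw": 0}
    - {"dx": 0,"dy": 0,"dz": 95,"rx": 0,"ry": 0,"rz": 0,"claw": 0}
    - {"dx": 0,"dy": 0,"dz": 110,"rx": 0,"ry": 0,"rz": 0,"claw": 0}
    - {"dx": 0,"dy": 0,"dz": 115,"rx": 0,"ry": 0,"rz": 0,"claw": 0}
    - {"dx": 0,"dy": 0,"dz": 115,"rx": 0,"ry": 0,"rz": 0,"claw": 0}

```text
t: 14.03
eef_pos: [0.6371, 0.2096, 0.1022]
ee_rot: [[1.0, -0.013, 0.008], [-0.013, -1.0, 0.003], [0.008, -0.003, -1.0]]
force: [0.2, 0.6, -3.5]
opening: 0.086
```

```bash
python3 look.py 10
```

```text
14.0333 [0.6371 0.2096 0.1022] [[0.9999, -0.0131, 0.008], [-0.0131, -0.9999, 0.0028], [0.008, -0.0029, -1.0]] 0.08649493812609203 0.03879108101344955 [ 0.2  0.6 -3.5]
```

View pics/w10.png

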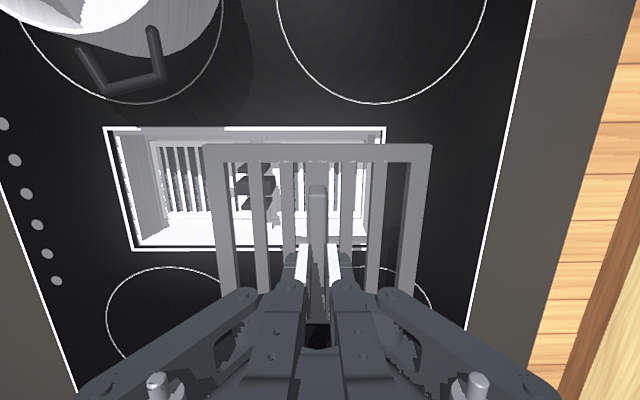

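Call:
carry_out:
  deltas:
    - {"dx": -2,"dy": -12,"dz": 0,"rx": 0,"ry": 0,"rz": 0.01,"claw": 0}
    - {"dx": -5,"dy": -35,"dz": 0,"rx": 0,"ry": 0,"rz": 0.02,"claw": 0}
    - {"dx": -10,"dy": -65,"dz": 0,"rx": 0,"ry": 0,"rz": 0.03,"claw": 0}
    - {"dx": -15,"dy": -97,"dz": 0,"rx": 0,"ry": 0,"rz": 0.04,"claw": 0}
    - {"dx": -20,"dy": -130,"dz": 0,"rx": 0,"ry": 0,"rz": 0.05,"claw": 0}
    - {"dx": -25,"dy": -163,"dz": 0,"rx": 0,"ry": 0,"rz": 0.06,"claw": 0}
    - {"dx": -30,"dy": -196,"dz": 0,"rx": 0,"ry": 0,"rz": 0.07,"claw": 0}
    - {"dx": -35,"dy": -229,"dz": 0,"rx": 0,"ry": 0,"rz": 0.085,"claw": 0}
    - {"dx": -40,"dy": -262,"dz": 0,"rx": 0,"ry": 0,"rz": 0.1,"claw": 0}
    - {"dx": -45,"dy": -295,"dz": 0,"rx": 0,"ry": 0,"rz": 0.11,"claw": 0}
    - {"dx": -50,"dy": -325,"dz": 0,"rx": 0,"ry": 0,"rz": 0.12,"claw": 0}
    - {"dx": -55,"dy": -350,"dz": 0,"rx": 0,"ry": 0,"rz": 0.13,"claw": 0}

```text
t: 15.08
eef_pos: [0.5786, -0.1448, 0.0993]
ee_rot: [[0.993, 0.115, 0.003], [0.115, -0.993, 0.001], [0.003, -0.001, -1.0]]
force: [0.4, 0.3, -3.4]
opening: 0.087
```

Call:
carry_out:
  deltas:
    - {"dx": -4,"dy": -25,"dz": 0,"rx": 0,"ry": 0.003,"rz": 0.011,"claw": 0}
    - {"dx": -9,"dy": -53,"dz": 0,"rx": 0,"ry": 0.003,"rz": 0.022,"claw": 0}
    - {"dx": -13,"dy": -78,"dz": -8,"rx": 0,"ry": 0.003,"rz": 0.022,"claw": 0}
    - {"dx": -16,"dy": -92,"dz": -20,"rx": 0,"ry": 0.003,"rz": 0.022,"claw": 0}
    - {"dx": -16,"dy": -96,"dz": -35,"rx": 0,"ry": 0.003,"rz": 0.022,"claw": 0}
    - {"dx": -16,"dy": -96,"dz": -45,"rx": 0,"ry": 0.003,"rz": 0.022,"claw": 0}
    - {"dx": -16,"dy": -96,"dz": -50,"rx": 0,"ry": 0.003,"rz": 0.022,"claw": 0}
    - {"dx": -16,"dy": -96,"dz": -50,"rx": 0,"ry": 0.003,"rz": 0.022,"claw": 0}
    - {"dx": -16,"dy": -96,"dz": -50,"rx": 0,"ry": 0.003,"rz": 0.022,"claw": 0}

```text
t: 15.83
eef_pos: [0.5627, -0.2391, 0.0489]
ee_rot: [[0.99, 0.139, -0.001], [0.139, -0.99, 0.003], [-0.001, -0.003, -1.0]]
force: [-0.1, -0.2, -3.0]
opening: 0.089
```

```bash
python3 look.py 11;  python3 - <<'E'
from h import *
import pickle
s=pickle.load(open('s11.pkl','rb'))
im=cv2.imread('pics/w11.png')
sh=box(.4925,-.2507,.137,.3,.17,.03); 
p=np.array(s['eef_pos']);a=np.arctan2(s['ee_rot'][1][0],s['ee_rot'][0][0]);print(a)
g=box(p[0]-.0015,p[1]-.001,a,.132,.126,p[2]+.0133+.008)
n=box(.4244,-.2617,.136,.132,.126,.038)
for q,c in ((sh,(0,0,255)),(g,(0,255,0)),(n,(255,255,0))):
    cv2.polylines(im,[np.round(w2px('wrist',q,s)*16).astype(int).reshape(-1,1,2)],True,c,1,cv2.LINE_AA,4)
cv2.imwrite('pics/w11o.png',im)
E
```

```text
15.8333 [ 0.5627 -0.2391  0.0489] [[0.9903, 0.1389, -0.0012], [0.1389, -0.9903, 0.0026], [-0.0008, -0.0027, -1.0]] 0.08874299766031697 0.019208912499847575 [-0.1 -0.2 -3. ]
0.13934592654454875
```

View pics/w11o.png

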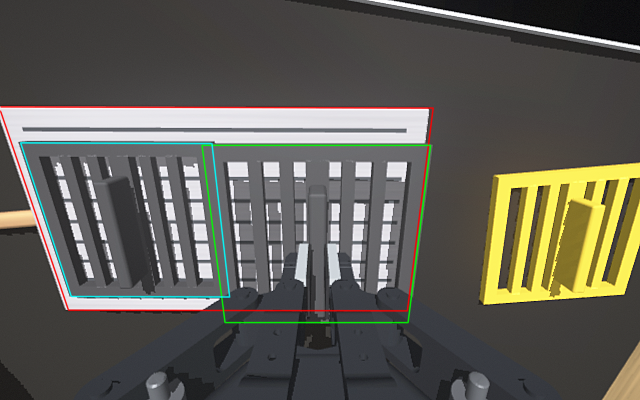

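Call:
carry_out:
  deltas:
    - {"dx": 0,"dy": -2.5,"dz": -8,"rx": 0,"ry": 0,"rz": -0.002,"claw": 0}
    - {"dx": 0,"dy": -2.5,"dz": -16,"rx": 0,"ry": 0,"rz": -0.002,"claw": 0}
    - {"dx": 0,"dy": -2.5,"dz": -23,"rx": 0,"ry": 0,"rz": -0.002,"claw": 0}
    - {"dx": 0,"dy": -2.5,"dz": -27,"rx": 0,"ry": 0,"rz": -0.002,"claw": 0}
    - {"dx": 0,"dy": -2.5,"dz": -29,"rx": 0,"ry": 0,"rz": -0.002,"claw": 0}
    - {"dx": 0,"dy": -2.5,"dz": -31,"rx": 0,"ry": 0,"rz": -0.002,"claw": 0}
    - {"dx": 0,"dy": -2.5,"dz": -32,"rx": 0,"ry": 0,"rz": -0.002,"claw": 0}
    - {"dx": 0,"dy": -2.5,"dz": -32,"rx": 0,"ry": 0,"rz": -0.002,"claw": 0}

```text
t: 16.55
eef_pos: [0.5633, -0.2421, 0.0175]
ee_rot: [[0.991, 0.137, 0.0], [0.137, -0.991, 0.002], [0.0, -0.002, -1.0]]
force: [0.4, -0.5, -2.9]
opening: 0.086
```

Call:
carry_out:
  deltas:
    - {"dx": 0,"dy": 0,"dz": -1,"rx": 0,"ry": 0,"rz": 0,"claw": 0}
    - {"dx": 0,"dy": 0,"dz": -1.5,"rx": 0,"ry": 0,"rz": 0,"claw": 0}
    - {"dx": 0,"dy": 0,"dz": -2,"rx": 0,"ry": 0,"rz": 0,"claw": 0}
    - {"dx": 0,"dy": 0,"dz": -2,"rx": 0,"ry": 0,"rz": 0,"claw": 0}

```text
t: 16.88
eef_pos: [0.5637, -0.2422, 0.0167]
ee_rot: [[0.991, 0.137, 0.001], [0.137, -0.991, 0.002], [0.001, -0.002, -1.0]]
force: [-3.5, 1.2, 6.1]
opening: 0.085
```

Contact at the expected height. Release and retreat, ending high enough for a check picture.

Call:
carry_out:
  deltas:
    - {"dx": 0,"dy": 0,"dz": 0,"rx": 0,"ry": 0,"rz": 0,"claw": 14}
    - {"dx": 0,"dy": 0,"dz": 0,"rx": 0,"ry": 0,"rz": 0,"claw": 22}
    - {"dx": 0,"dy": 0,"dz": 0,"rx": 0,"ry": 0,"rz": 0,"claw": 35}
    - {"dx": 0,"dy": 0,"dz": 0,"rx": 0,"ry": 0,"rz": 0,"claw": 40}
    - {"dx": 0,"dy": 0,"dz": 0,"rx": 0,"ry": 0,"rz": 0,"claw": 40}
    - {"dx": 0,"dy": 0,"dz": 10,"rx": 0,"ry": 0,"rz": 0,"claw": 40}
    - {"dx": 0,"dy": 0,"dz": 25,"rx": 0,"ry": 0,"rz": 0,"claw": 40}
    - {"dx": 0,"dy": 0,"dz": 55,"rx": 0,"ry": 0,"rz": 0,"claw": 40}
    - {"dx": -5,"dy": 15,"dz": 85,"rx": 0,"ry": 0,"rz": 0,"claw": 40}
    - {"dx": -15,"dy": 40,"dz": 110,"rx": 0,"ry": 0,"rz": 0,"claw": 40}
    - {"dx": -20,"dy": 65,"dz": 130,"rx": 0,"ry": 0,"rz": 0,"claw": 40}
    - {"dx": -20,"dy": 70,"dz": 135,"rx": 0,"ry": 0,"rz": 0,"claw": 40}

```text
t: 17.88
eef_pos: [0.5453, -0.1678, 0.1559]
ee_rot: [[0.99, 0.141, 0.006], [0.141, -0.99, 0.003], [0.006, -0.002, -1.0]]
force: [0.1, -0.6, -0.1]
opening: 0.47
```

```bash
python3 look.py 12;  python3 - <<'E'
from h import *
import pickle
s=pickle.load(open('s12.pkl','rb'))
im=cv2.imread('pics/w12.png')
sh=box(.4925,-.2507,.137,.3,.17,.03); 
g=box(.562,-.2431,.138,.132,.126,.038)
n=box(.4244,-.2617,.136,.132,.126,.038)
for q,c in ((sh,(0,0,255)),(g,(0,255,0)),(n,(255,255,0))):
    cv2.polylines(im,[np.round(w2px('wrist',q,s)*16).astype(int).reshape(-1,1,2)],True,c,1,cv2.LINE_AA,4)
cv2.imwrite('pics/w12o.png',im)
E
```

```text
17.8833 [ 0.5453 -0.1678  0.1559] [[0.99, 0.141, 0.0058], [0.141, -0.99, 0.0028], [0.0062, -0.002, -1.0]] 0.4702461800945656 0.062310718067379416 [ 0.1 -0.6 -0.1]
```

View pics/w12o.png

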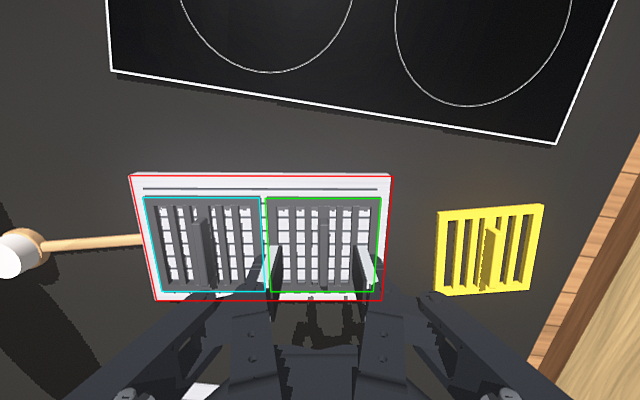

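Both grids sit neatly on the shelf, about 6 mm apart and within the mid-line tolerance. Next the cassette: move over the slot while turning 90°.

Call:
carry_out:
  deltas:
    - {"dx": 1,"dy": 15,"dz": 0,"rx": 0,"ry": 0,"rz": 0.1,"claw": 56}
    - {"dx": 3,"dy": 45,"dz": 0,"rx": 0,"ry": 0,"rz": 0.22,"claw": 56}
    - {"dx": 5,"dy": 80,"dz": 0,"rx": 0,"ry": 0,"rz": 0.34,"claw": 56}
    - {"dx": 7,"dy": 115,"dz": 0,"rx": 0,"ry": 0,"rz": 0.46,"claw": 56}
    - {"dx": 9,"dy": 150,"dz": 0,"rx": 0,"ry": 0,"rz": 0.58,"claw": 56}
    - {"dx": 11,"dy": 185,"dz": 0,"rx": 0,"ry": 0,"rz": 0.7,"claw": 56}
    - {"dx": 13,"dy": 220,"dz": 0,"rx": 0,"ry": 0,"rz": 0.82,"claw": 56}
    - {"dx": 15,"dy": 255,"dz": 0,"rx": 0,"ry": 0,"rz": 0.94,"claw": 56}
    - {"dx": 17,"dy": 290,"dz": 0,"rx": 0,"ry": 0,"rz": 1.06,"claw": 56}
    - {"dx": 19,"dy": 325,"dz": 0,"rx": 0,"ry": 0,"rz": 1.18,"claw": 56}
    - {"dx": 21,"dy": 355,"dz": 0,"rx": 0,"ry": 0,"rz": 1.3,"claw": 56}
    - {"dx": 22,"dy": 370,"dz": 0,"rx": 0,"ry": 0,"rz": 1.41,"claw": 56}

```text
t: 18.93
eef_pos: [0.5674, 0.2056, 0.1552]
ee_rot: [[0.01, 1.0, -0.002], [1.0, -0.01, 0.009], [0.009, -0.002, -1.0]]
force: [0.6, -0.6, 0.5]
opening: 0.656
```

Call:
carry_out:
  deltas:
    - {"dx": 0,"dy": 3,"dz": -20,"rx": 0,"ry": 0,"rz": 0,"claw": 56}
    - {"dx": 0,"dy": 3,"dz": -50,"rx": 0,"ry": 0,"rz": 0,"claw": 56}
    - {"dx": 0,"dy": 3,"dz": -75,"rx": 0,"ry": 0,"rz": 0,"claw": 56}
    - {"dx": 0,"dy": 3,"dz": -75,"rx": 0,"ry": 0,"rz": 0,"claw": 56}
    - {"dx": 0,"dy": 3,"dz": -75,"rx": 0,"ry": 0,"rz": 0,"claw": 56}
    - {"dx": 0,"dy": 3,"dz": -75,"rx": 0,"ry": 0,"rz": 0,"claw": 56}

```text
t: 19.43
eef_pos: [0.5685, 0.2085, 0.0812]
ee_rot: [[0.011, 1.0, -0.0], [1.0, -0.011, 0.009], [0.009, -0.0, -1.0]]
force: [0.1, 0.4, 0.9]
opening: 0.659
```

```bash
python3 look.py 13
```

```text
19.4333 [0.5685 0.2085 0.0812] [[0.0106, 0.9999, -0.0003], [0.9999, -0.0106, 0.0091], [0.0091, -0.0004, -1.0]] 0.6590806826415927 0.02160912152640231 [0.1 0.4 0.9]
```

View pics/w13.png

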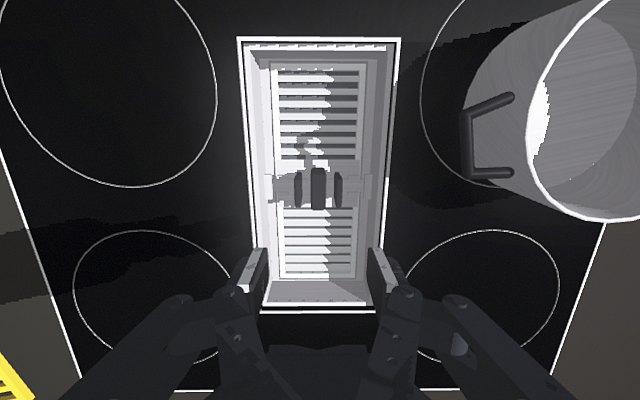

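Run:
```python
from h import *
import pickle
s=pickle.load(open('s13.pkl','rb'))
im=cv2.imread('pics/w13.png');
# expected drawings for hypotheses: cassette centre c, yaw a
W=[px2w('wrist',p,.006,s) for p in [(237,38),(400,38),(377,311),(261,311)]]
print(np.round(W,4),np.mean(W,0))
from itertools import product
c=(.5678,.2088);a=-.012
for dims,off,z,col in (((.03,.006),.021,-.006,(0,0,255)),((.03,.006),-.021,-.006,(0,0,255)),((.04,.016),0,-.009,(0,255,0)),((.27,.13),0,.006,(255,0,0))):
    q=box(c[0]-np.sin(a)*off,c[1]+np.cos(a)*off,a,*dims,z)
    cv2.polylines(im,[np.round(w2px('wrist',q,s)*16).astype(int).reshape(-1,1,2)],True,col,1,4,4)
cv2.imwrite('pics/c13.png',cv2.resize(im[20:320,220:420],None,fx=2,fy=2,interpolation=cv2.INTER_CUBIC))
im2=cv2.imread('pics/w13.png')
cv2.imwrite('pics/c14.png',np.hstack([cv2.resize(k[150:230,270:370],None,fx=4,fy=4,interpolation=cv2.INTER_CUBIC) for k in (im,im2)]))
for t in('catches','cassette'):
    print(t,[(q['p'],q['position']) for q in ctrl.spot_point('wrist',t)])
print(w2px('wrist',[*c,-.022],s))
```

```text
[[0.4298 0.1445 0.006 ]
 [0.4309 0.2785 0.006 ]
 [0.7043 0.2755 0.006 ]
 [0.7018 0.1438 0.006 ]] [0.56668648 0.21057258 0.006     ]
catches [(0.77, [318.4, 190.7])]
cassette [(0.86, [316.8, 175.5])]
[[316.91593585 189.66048651]]
```

View pics/c13.png

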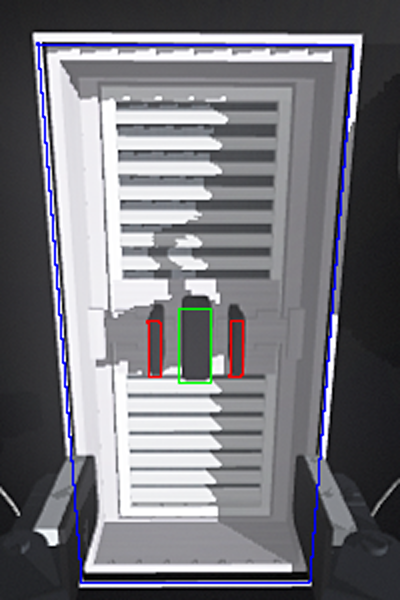

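View pics/c14.png

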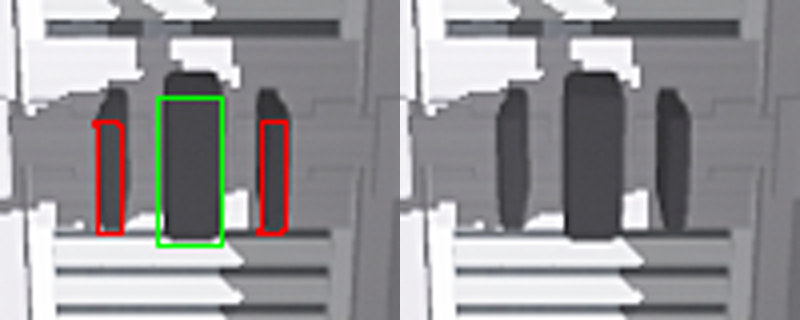

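Call:
carry_out:
  deltas:
    - {"dx": -1.5,"dy": 0.7,"dz": -25,"rx": -0.007,"ry": 0,"rz": 0,"claw": 56}
    - {"dx": -1.5,"dy": 0.7,"dz": -55,"rx": -0.007,"ry": 0,"rz": 0,"claw": 56}
    - {"dx": -1.5,"dy": 0.7,"dz": -80,"rx": -0.007,"ry": 0,"rz": 0,"claw": 56}
    - {"dx": -1.5,"dy": 0.7,"dz": -100,"rx": -0.007,"ry": 0,"rz": 0,"claw": 56}
    - {"dx": -1.5,"dy": 0.7,"dz": -110,"rx": -0.007,"ry": 0,"rz": 0,"claw": 56}
    - {"dx": -1.5,"dy": 0.7,"dz": -110,"rx": -0.007,"ry": 0,"rz": 0,"claw": 56}
    - {"dx": -1.5,"dy": 0.7,"dz": -110,"rx": -0.007,"ry": 0,"rz": 0,"claw": 56}

```text
t: 20.17
eef_pos: [0.568, 0.2099, -0.0272]
ee_rot: [[0.01, 1.0, 0.002], [1.0, -0.01, 0.003], [0.003, 0.002, -1.0]]
force: [-0.8, -0.5, 0.3]
opening: 0.65
```

```bash
python3 look.py 14
python3 - <<'E'
from h import *
a=ctrl.capture('scene');b=ctrl.capture('side')
A=cv2.resize(a[140:230,320:440,::-1],(400,300),interpolation=cv2.INTER_CUBIC)
B=cv2.resize(b[170:260,220:340,::-1],(400,300),interpolation=cv2.INTER_CUBIC)
C=cv2.imread('pics/w14.png')[110:290,200:440];C=cv2.resize(C,(400,300))
cv2.imwrite('pics/c15.png',np.vstack([np.hstack([A,B]),np.hstack([C,C*0])]))
E
```

```text
20.1667 [ 0.568   0.2099 -0.0272] [[0.0103, 0.9999, 0.0021], [0.9999, -0.0103, 0.0031], [0.0031, 0.0021, -1.0]] 0.6498226720810012 0.02287496194131678 [-0.8 -0.5  0.3]
```

View pics/c15.png

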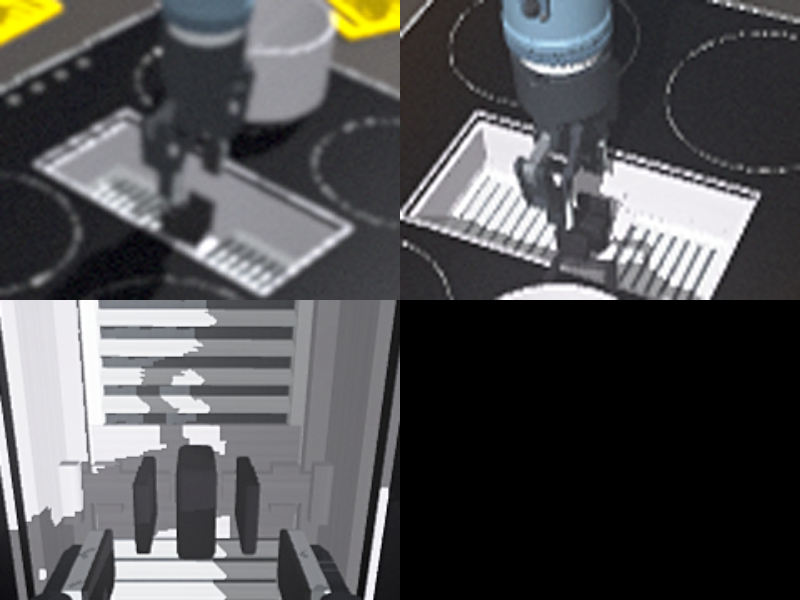

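The fingers straddle both tabs, centred on the post (both at about 197 in the crop). Continue down.

Call:
carry_out:
  deltas:
    - {"dx": -1,"dy": 0,"dz": -10,"rx": 0,"ry": 0,"rz": 0,"claw": 56}
    - {"dx": -1,"dy": 0,"dz": -20,"rx": 0,"ry": 0,"rz": 0,"claw": 56}
    - {"dx": -1,"dy": 0,"dz": -28,"rx": 0,"ry": 0,"rz": 0,"claw": 56}
    - {"dx": -1,"dy": 0,"dz": -34,"rx": 0,"ry": 0,"rz": 0,"claw": 56}
    - {"dx": -1,"dy": 0,"dz": -38,"rx": 0,"ry": 0,"rz": 0,"claw": 56}
    - {"dx": -1,"dy": 0,"dz": -38,"rx": 0,"ry": 0,"rz": 0,"claw": 56}
    - {"dx": -1,"dy": 0,"dz": -38,"rx": 0,"ry": 0,"rz": 0,"claw": 56}

```text
t: 20.9
eef_pos: [0.5675, 0.2102, -0.0647]
ee_rot: [[0.01, 1.0, 0.003], [1.0, -0.01, 0.004], [0.004, 0.003, -1.0]]
force: [0.7, 0.3, 0.4]
opening: 0.657
```

```bash
python3 look.py 15
python3 - <<'E'
from h import *
a=ctrl.capture('scene');b=ctrl.capture('side')
A=cv2.resize(a[140:230,320:440,::-1],(400,300),interpolation=cv2.INTER_CUBIC)
B=cv2.resize(b[170:260,220:340,::-1],(400,300),interpolation=cv2.INTER_CUBIC)
C=cv2.imread('pics/w15.png')[110:350,160:480];C=cv2.resize(C,(400,300))
cv2.imwrite('pics/c16.png',np.vstack([np.hstack([A,B]),np.hstack([C,C*0])]))
E
```

```text
20.9 [ 0.5675  0.2102 -0.0647] [[0.0102, 0.9999, 0.0033], [0.9999, -0.0103, 0.0036], [0.0036, 0.0032, -1.0]] 0.6569016538423532 0.01094030928713438 [0.7 0.3 0.4]
```

View pics/c16.png

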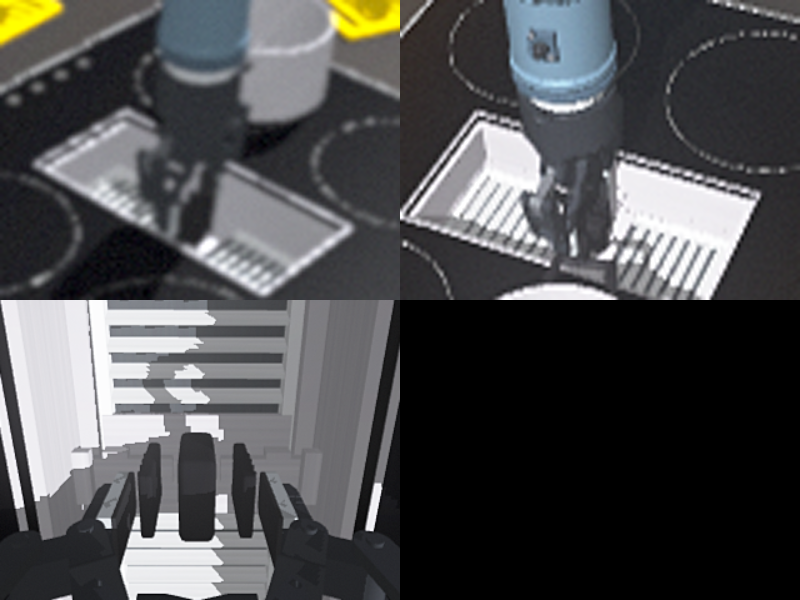

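Call:
carry_out:
  deltas:
    - {"dx": 0,"dy": 0,"dz": -3,"rx": 0,"ry": 0,"rz": 0,"claw": 52}
    - {"dx": 0,"dy": 0,"dz": -4,"rx": 0,"ry": 0,"rz": 0,"claw": 46}
    - {"dx": 0,"dy": 0,"dz": -4,"rx": 0,"ry": 0,"rz": 0,"claw": 38}
    - {"dx": 0,"dy": 0,"dz": -4,"rx": 0,"ry": 0,"rz": 0,"claw": 25}
    - {"dx": 0,"dy": 0,"dz": -4,"rx": 0,"ry": 0,"rz": 0,"claw": 10}
    - {"dx": 0,"dy": 0,"dz": -4,"rx": 0,"ry": 0,"rz": 0,"claw": 10}
    - {"dx": 0,"dy": 0,"dz": -4,"rx": 0,"ry": 0,"rz": 0,"claw": 10}
    - {"dx": 0,"dy": 0,"dz": -4,"rx": 0,"ry": 0,"rz": 0,"claw": 10}

```text
t: 21.72
eef_pos: [0.5684, 0.2102, -0.0666]
ee_rot: [[0.011, 1.0, 0.005], [1.0, -0.011, 0.003], [0.003, 0.005, -1.0]]
force: [-4.1, -2.2, 14.8]
opening: 0.293
```

```bash
python3 look.py 16
python3 - <<'E'
import cv2
C=cv2.imread('pics/w16.png')[110:350,160:480];cv2.imwrite('pics/c17.png',cv2.resize(C,None,fx=2.4,fy=2.4,interpolation=cv2.INTER_CUBIC))
E
```

```text
21.7167 [ 0.5684  0.2102 -0.0666] [[0.0108, 0.9999, 0.0051], [0.9999, -0.0108, 0.0033], [0.0033, 0.005, -1.0]] 0.2930565524080236 0.0019199627472356146 [-4.1 -2.2 14.8]
```

View pics/c17.png

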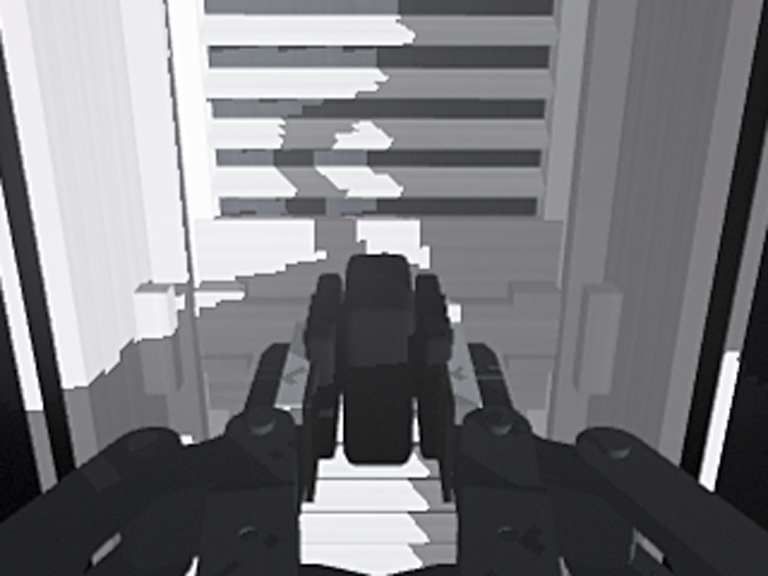

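Both tabs are pinched in against the post, and the bolts are drawn off the keepers. Lift slowly.

Call:
carry_out:
  deltas:
    - {"dx": 0,"dy": 0,"dz": 3,"rx": 0,"ry": 0,"rz": 0,"claw": 10}
    - {"dx": 0,"dy": 0,"dz": 6,"rx": 0,"ry": 0,"rz": 0,"claw": 10}
    - {"dx": 0,"dy": 0,"dz": 10,"rx": 0,"ry": 0,"rz": 0,"claw": 10}
    - {"dx": 0,"dy": 0,"dz": 14,"rx": 0,"ry": 0,"rz": 0,"claw": 10}
    - {"dx": 0,"dy": 0,"dz": 18,"rx": 0,"ry": 0,"rz": 0,"claw": 10}
    - {"dx": 0,"dy": 0,"dz": 18,"rx": 0,"ry": 0,"rz": 0,"claw": 10}

```text
t: 22.27
eef_pos: [0.5689, 0.2104, -0.0478]
ee_rot: [[0.011, 1.0, 0.006], [1.0, -0.011, 0.004], [0.004, 0.006, -1.0]]
force: [1.5, 0.0, -4.0]
opening: 0.289
```

```bash
python3 look.py 17
python3 - <<'E'
import cv2
C=cv2.imread('pics/w17.png')[110:350,160:480];cv2.imwrite('pics/c18.png',cv2.resize(C,None,fx=2.4,fy=2.4,interpolation=cv2.INTER_CUBIC))
E
```

```text
22.2667 [ 0.5689  0.2104 -0.0478] [[0.0109, 0.9999, 0.006], [0.9999, -0.0109, 0.0038], [0.0039, 0.006, -1.0]] 0.28934601641384833 0.0146765029047521 [ 1.5  0.  -4. ]
```

View pics/c18.png

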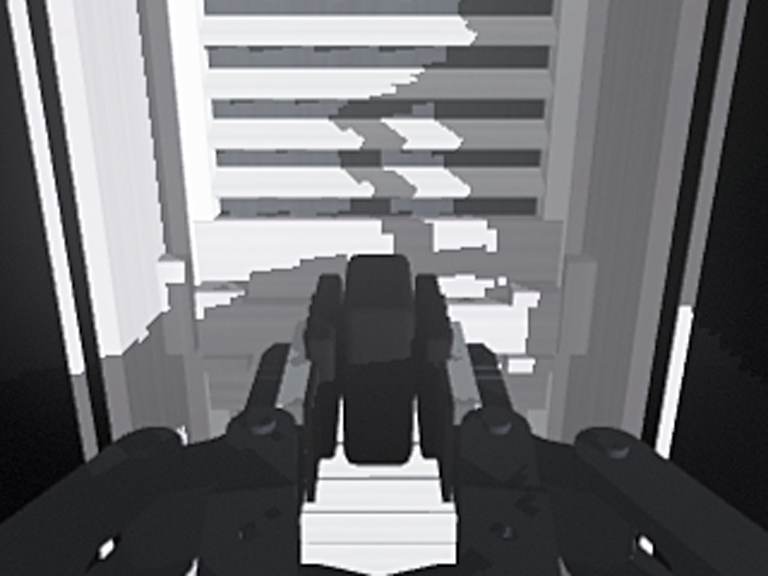

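The cassette is coming up with the gripper and the weight reads 4 N. Continue straight up.

Call:
carry_out:
  deltas:
    - {"dx": -0.5,"dy": 0,"dz": 6,"rx": 0,"ry": 0,"rz": 0,"claw": 10}
    - {"dx": -0.5,"dy": 0,"dz": 15,"rx": 0,"ry": 0,"rz": 0,"claw": 10}
    - {"dx": -0.5,"dy": 0,"dz": 25,"rx": 0,"ry": 0,"rz": 0,"claw": 10}
    - {"dx": -0.5,"dy": 0,"dz": 35,"rx": 0,"ry": 0,"rz": 0,"claw": 10}
    - {"dx": -0.5,"dy": 0,"dz": 45,"rx": 0,"ry": 0,"rz": 0,"claw": 10}
    - {"dx": -0.5,"dy": 0,"dz": 55,"rx": 0,"ry": 0,"rz": 0,"claw": 10}
    - {"dx": -0.5,"dy": 0,"dz": 65,"rx": 0,"ry": 0,"rz": 0,"claw": 10}
    - {"dx": -0.5,"dy": 0,"dz": 75,"rx": 0,"ry": 0,"rz": 0,"claw": 10}
    - {"dx": -0.5,"dy": 0,"dz": 85,"rx": 0,"ry": 0,"rz": 0,"claw": 10}
    - {"dx": -0.5,"dy": 0,"dz": 95,"rx": 0,"ry": 0,"rz": 0,"claw": 10}
    - {"dx": -0.5,"dy": 0,"dz": 105,"rx": 0,"ry": 0,"rz": 0,"claw": 10}
    - {"dx": -0.5,"dy": 0,"dz": 115,"rx": 0,"ry": 0,"rz": 0,"claw": 10}

```text
t: 23.32
eef_pos: [0.5683, 0.2103, 0.0679]
ee_rot: [[0.011, 1.0, 0.006], [1.0, -0.011, 0.004], [0.004, 0.006, -1.0]]
force: [-0.3, -0.1, -4.6]
opening: 0.292
```

Call:
carry_out:
  deltas:
    - {"dx": 0,"dy": 0,"dz": 10,"rx": 0,"ry": 0,"rz": 0,"claw": 10}
    - {"dx": 0,"dy": 0,"dz": 20,"rx": 0,"ry": 0,"rz": 0,"claw": 10}
    - {"dx": 0,"dy": 0,"dz": 30,"rx": 0,"ry": 0,"rz": 0,"claw": 10}
    - {"dx": 0,"dy": 0,"dz": 40,"rx": 0,"ry": 0,"rz": 0,"claw": 10}
    - {"dx": 0,"dy": 0,"dz": 48,"rx": 0,"ry": 0,"rz": 0,"claw": 10}
    - {"dx": 0,"dy": 0,"dz": 53,"rx": 0,"ry": 0,"rz": 0,"claw": 10}
    - {"dx": 0,"dy": 0,"dz": 55,"rx": 0,"ry": 0,"rz": 0,"claw": 10}
    - {"dx": 0,"dy": 0,"dz": 55,"rx": 0,"ry": 0,"rz": 0,"claw": 10}
    - {"dx": 0,"dy": 0,"dz": 55,"rx": 0,"ry": 0,"rz": 0,"claw": 10}
    - {"dx": 0,"dy": 0,"dz": 55,"rx": 0,"ry": 0,"rz": 0,"claw": 10}
    - {"dx": 0,"dy": 0,"dz": 55,"rx": 0,"ry": 0,"rz": 0,"claw": 10}

```text
t: 24.23
eef_pos: [0.5678, 0.2101, 0.1222]
ee_rot: [[0.011, 1.0, 0.005], [1.0, -0.011, 0.003], [0.003, 0.005, -1.0]]
force: [-0.1, 0.5, -4.0]
opening: 0.292
```

```bash
python3 look.py 18
python3 - <<'E'
from h import *
a=ctrl.capture('scene');b=ctrl.capture('side')
A=cv2.resize(a[100:325,140:460,::-1],(400,300),interpolation=cv2.INTER_CUBIC)
B=cv2.resize(b[80:320,140:440,::-1],(400,300),interpolation=cv2.INTER_CUBIC)
C=cv2.imread('pics/w18.png')[100:350,150:483];C=cv2.resize(C,(400,300))
D=cv2.resize(b[140:245,210:350,::-1],(400,300),interpolation=cv2.INTER_CUBIC)
cv2.imwrite('pics/c19.png',np.vstack([np.hstack([A,B]),np.hstack([C,D])]))
E
```

```text
24.2333 [0.5678 0.2101 0.1222] [[0.0108, 0.9999, 0.0047], [0.9999, -0.0108, 0.0032], [0.0033, 0.0046, -1.0]] 0.2920280077298224 0.0014137617687949675 [-0.1  0.5 -4. ]
```

View pics/c19.png

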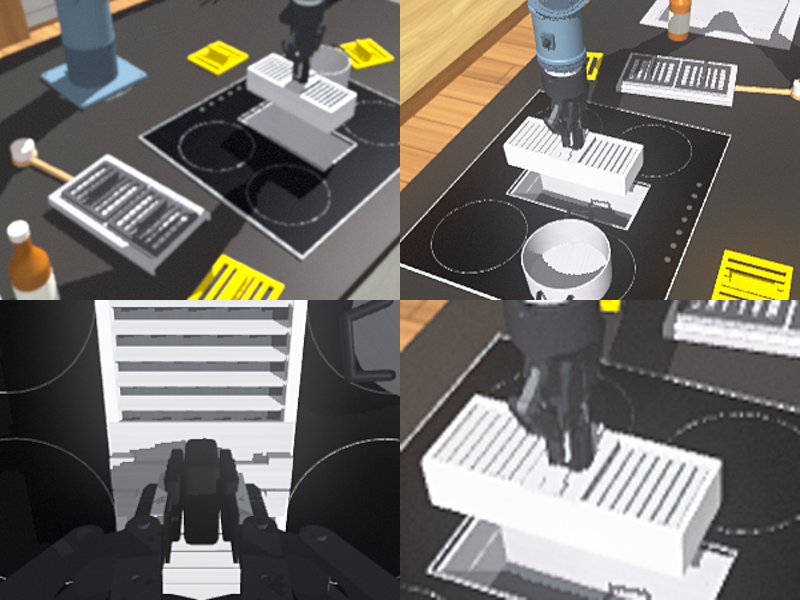

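The cassette is clear of the slot and level, with its catches pinched, and it is steady. Both grids are in a row on the shelf. Handing in.

```bash
python3 -c "
from cell import ctrl
print(ctrl.sign_off())"
```

```text
the job is handed in; nothing more can be done
None
```

I put both iron grids on the draining shelf, lifted the cassette out by its pinched catches, and handed the job in while still holding it. It took about 24.4 s of the 69 s. Sign-off gave no verdict, so the results below are from my own last checks.

- **Grids:** they lie flat and let go in one row along the shelf, about 6 mm apart. The projected outlines matched the wrist picture to 1–2 px, which puts them within a few mm of the shelf's mid-line and square to it.
- **Cassette:** in the last pictures it hangs level over the slot. Its underside is about 89 mm above the worktop, or 83 mm above the glass, going by how far the arm lifted. The load is steady at about 4 N and the joints are at rest.
- **Catches:** both tabs look fully pinched in against the post. I could not read their travel directly.
- **Bystanders:** the saucepan, bottle and brush show no visible shift. I compared the pictures by eye and did not measure them.

**Disagreements:**
- **Fingertip position:** the fingertips end about 30 mm short of the reported TCP, so my first grip closed in the air above the near bar. I allowed for that offset in every later move.
- **Gripper opening:** the reading is several mm low on objects: about 8 mm on the 10 mm bars, and about 25 mm on the tabs where 32 mm is fully pinched.

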